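Find the full film carton by its weight

ROBOT

A 7-joint arm with a two-finger parallel gripper is mounted at the origin on a cart in front of the work surface, level with it; the furniture and walls round the work are solid. World frame = base frame: x ahead of the robot, y to its left, z up, the work surface at z = 0. Lengths are in m, angles in rad, forces in N, time in s.
With the tool pointing down it reaches from about 0.4 to 0.875 m from the base axis. Payload 6.5 kg.
Tool frame: the origin (TCP) lies midway between the tips of the shut fingers; the grasp point (between the pads) lies 19 mm behind it; z points along the fingers, y is the direction in which the jaws open and shut (so a half turn about z gives the same grasp; the last joint's range is limited). The gripper opens to 88 mm and grips with 3 to 60 N. Pads are 18 mm wide; open, the fingers measure 123 mm over their backs; the gripper's body (75 mm by 187 mm) begins 45 mm behind the grasp point.
Start: joints at [1.166, 0.536, -0.004, 1.538, 0.003, 1.067, -0.071], TCP at [0.216, -0.613, 0.239] pointing down, gripper open.
Joint ranges: [-2.7, 2.7], [-0.37, 2.16], [-1.27, 1.26], [0.24, 2.4], [-1.31, 4.45], [0.19, 1.91], [-2.76, 2.76]. Speed limits (rad/s): [2.39, 2.39, 3.14, 3.14, 3.14, 3.14, 3.14].

INTERFACE

Orientations are given as a unit quaternion [w, x, y, z].
In Python, from station import ctrl, viewer gives the robot as it stands. The module is installed in compiled form; this text tells all that it offers.
- The arm moves only by the tool send_rows, never from a script. Its argument "commands" is one flat list of numbers, 7 for each row, row after row: the opening, from 0 (shut) to 1 (fully open), then the shift along the tool's x, y, z in mm, then the turn, a rotation vector about the tool's x, y, z in rad. In form: [jaw, tx, ty, tz, ax, ay, az, jaw, tx, ty, tz, ax, ay, az, ...]. A call has 1 to 20 rows; each row shifts and turns the pose as measured when the row begins, along the tool's axes as they then stand; what a row does not reach is not made up. A row lasts 1/12 s, in which the tool goes at most 41.7 mm and 7.16 degrees, less where a joint would pass 70% of its speed; a pose out of reach is approached as far as the arm can. A call with a gripper value outside its range is refused whole. The fingers move at their own pace and stop on an object; the grip force is fixed at half the most. Time passes only in rows, so rows that do not move let the fingers close. It gives the time, the measured TCP pose, the force and the opening at its end, in the units of the state.
- ctrl.get_obs(): the state, without advancing time (a new reading comes with each control period).
- viewer.grab_frame(name): name is "side" or "top" or "wrist"; returns a dict with "frame" (384x512x3 uint8, blue, green, red), "mtx" (3x3 intrinsics, pixels), "pose" (4x4, takes a point from camera to world coordinates); the wrist camera has in their place "T_tool_cam" (4x4, takes a point from camera to tool coordinates, whose origin is the TCP and whose axes are the flange's). Camera axes: x right, y down, z forward; pixel columns grow to the right and rows downward; lengths in m; the calibration is good to about 2 mm. A picture is of the moment at which its call begins: read the wrist's pose just before it. There is no depth.
- ctrl.finish_job(): hands the job in, once; it reports no verdict.
The state is a dict: "time_s": time; "joints": joint angles; "joint_vel": joint speeds; "effort": joint torques, N m; "ee_pos": TCP position; "orientation": TCP orientation; "ft_force": force on the tool from outside, world axes, zero at the start; "wrist_torque": the same for the moment, N m; "opening": finger opening in m.
Only numpy, scipy, OpenCV 4.12 (cv2) and the standard library are available. Lean on these libraries where they do the work, as an engineer would, in place of code of your own. Each camera call takes 0.05 s, during which the arm holds its last target.

TASK

Three identical closed cream cartons of sealing film stand on the open bench in front of the monitor: one still holds a full roll and is much heavier, the other two are as good as empty. Lift them to find the heavy one and seat it in the aluminium holder, whose sprung floor goes down under its weight; put the two light ones flat in the shallow orange tray, next to each other and not stacked. Keep the cartons upright throughout and leave the bottle, the beaker and the timer where they stand.

Things in the scene. Friction and masses are not known exactly. Their poses are not given: they have to be found in the camera images.
- carton_a: one of three look-alike closed cream cartons with red print, 60 (x) x 130 (y) x 55 (z) mm, rigid; origin at the centre of its underside, y along its length. Stands flat on the bench (z = 0). One weighs about 0.65 kg, the other two about 0.15 kg each (within 15 percent); the places are random, only lifting tells which. Easily taken from above across its 60 mm width at mid-length.
- carton_b: one of three look-alike closed cream cartons with red print, 60 (x) x 130 (y) x 55 (z) mm, rigid; origin at the centre of its underside, y along its length. Stands flat on the bench (z = 0). One weighs about 0.65 kg, the other two about 0.15 kg each (within 15 percent); the places are random, only lifting tells which. Easily taken from above across its 60 mm width at mid-length.
- carton_c: one of three look-alike closed cream cartons with red print, 60 (x) x 130 (y) x 55 (z) mm, rigid; origin at the centre of its underside, y along its length. Stands flat on the bench (z = 0). One weighs about 0.65 kg, the other two about 0.15 kg each (within 15 percent); the places are random, only lifting tells which. Easily taken from above across its 60 mm width at mid-length.
- holder: aluminium holder fixed to the bench left or right of the cartons, 74 (x) x 144 (y) mm at the base; origin at the centre of its underside, y along its length. Pocket 68 x 138 mm: a carton along y has 4 mm to spare each side. Long sides: low lips, tops 24 mm above the bench. Ends: cheeks 39 mm high, flaring outwards above that to 51 mm (156 mm over all).
- holder_floor (a point): centre of the holder's pocket floor when it is down, 12 mm above the bench; axes as the holder's. The seated heavy carton's origin lies here.
- floor_plate (a joint): the holder's sprung grey floor, in m: 0 = up (its top 18 mm above the bench), 0.006 = fully down (12 mm). It gives from about 3.5 N and is down at 5 N, so the heavy carton's own weight sinks it and a light carton's does not.
- tray: shallow open orange tray fixed to the bench on the other side of the cartons, 260 (x) x 170 (y) x 20 (z) mm, walls 4 mm; origin at the centre of its underside. Two cartons fit flat on its floor next to each other, each lying along y, for instance centred 58 mm to either side of the middle along x.
- tray_in (a point): centre of the tray's inner floor, 4 mm above the bench; axes as the tray's. Walls rise 16 mm above it.
- amber_bottle: a bystander, loose, to be left alone; origin at the centre of its underside. Brown bottle with black cap, 48 mm in diameter, 100 mm tall.
- beaker: a bystander, loose, to be left alone; origin at the centre of its underside. Clear glass beaker, 53 mm in diameter, 68 mm tall.
- timer: a bystander, loose, to be left alone; origin at the centre of its underside. White timer with small display and three buttons, 24 x 62 x 66 mm, standing upright.

How it is judged:
At the end, for the whole second after the job is handed in: Heavy carton in the holder, its floor sunk by over 4 mm (within 8 mm in x, y and 4 mm in z of holder_floor, along it within 0.15 rad, either way round); both light cartons flat on the tray's floor (within 4 mm); all upright within 0.07 rad, slower than 20 mm/s (((x of carton_a in the frame of holder_floor between -0.008 and 0.008 m and y of carton_a in the frame of holder_floor between -0.008 and 0.008 m and z of carton_a in the frame of holder_floor between -0.004 and 0.004 m and angle between the y axis of carton_a and the y axis of holder, either way round below 0.15 rad and x of carton_b in the frame of tray_in between -0.11 and 0.11 m and y of carton_b in the frame of tray_in between -0.07 and 0.07 m and z of carton_b in the frame of tray_in between -0.004 and 0.004 m and x of carton_c in the frame of tray_in between -0.11 and 0.11 m and y of carton_c in the frame of tray_in between -0.07 and 0.07 m and z of carton_c in the frame of tray_in between -0.004 and 0.004 m) or (x of carton_b in the frame of holder_floor between -0.008 and 0.008 m and y of carton_b in the frame of holder_floor between -0.008 and 0.008 m and z of carton_b in the frame of holder_floor between -0.004 and 0.004 m and angle between the y axis of carton_b and the y axis of holder, either way round below 0.15 rad and x of carton_a in the frame of tray_in between -0.11 and 0.11 m and y of carton_a in the frame of tray_in between -0.07 and 0.07 m and z of carton_a in the frame of tray_in between -0.004 and 0.004 m and x of carton_c in the frame of tray_in between -0.11 and 0.11 m and y of carton_c in the frame of tray_in between -0.07 and 0.07 m and z of carton_c in the frame of tray_in between -0.004 and 0.004 m) or (x of carton_c in the frame of holder_floor between -0.008 and 0.008 m and y of carton_c in the frame of holder_floor between -0.008 and 0.008 m and z of carton_c in the frame of holder_floor between -0.004 and 0.004 m and angle between the y axis of carton_c and the y axis of holder, either way round below 0.15 rad and x of carton_a in the frame of tray_in between -0.11 and 0.11 m and y of carton_a in the frame of tray_in between -0.07 and 0.07 m and z of carton_a in the frame of tray_in between -0.004 and 0.004 m and x of carton_b in the frame of tray_in between -0.11 and 0.11 m and y of carton_b in the frame of tray_in between -0.07 and 0.07 m and z of carton_b in the frame of tray_in between -0.004 and 0.004 m)) and value of joint floor_plate above 0.004 m and linear speed of each of carton_a, carton_b, carton_c below 0.02 m/s and angle between each of carton_a, carton_b, carton_c's own z axis and vertical below 0.07 rad); the robot touches nothing.
It fails at once if a carton is tipped by more than 0.6 rad (angle between any of carton_a, carton_b, carton_c's own z axis and vertical above 0.6 rad).
It fails at once if the bottle, the beaker or the timer is shifted by more than 30 mm or tipped by more than 0.5 rad (distance of any of amber_bottle, beaker, timer from where it was at the start of the episode above 0.03 m or angle between any of amber_bottle, beaker, timer's own z axis and vertical above 0.5 rad).
It also fails if it takes over 70 s, if anything falls off the work surface, if the arm or the gripper's body presses on something with over 40 N, if the wrist force passes 120 N, or if a joint passes its speed limit or range.

## Working session

There is one attempt and no reset: what is moved stays moved. The work goes in short steps, Python scripts to look and compute and a tool call to move; the robot and the scene stay as the last step left them, time stands still between calls to the robot, and variables do not carry over. Pictures are saved under pics/ and viewed, and the job is handed in when it is done.

Besides the shell and the picture viewer there is one more tool, called after "Emit:" as name(argument=value, ...) on one line, values as JSON. send_rows: Moves the arm, as the interface text tells. Its arguments: {"type":"object","properties":{"commands":{"type":"array","items":{"type":"number"}}},"required":["commands"]}

```bash
mkdir -p pics; python3 - <<'E'
from station import ctrl, viewer
import cv2
o=ctrl.get_obs()
for k,v in o.items(): print(k,v)
for n in("side","top"):
    d=viewer.grab_frame(n); cv2.imwrite(f"pics/{n}0.png",d["frame"]); print(n,d["mtx"],d["pose"])
E
```

```text
time_s 0.0
joints [ 1.16582142  0.53719263 -0.00446926  1.53882505  0.00261388  1.06727174
 -0.07119062]
joint_vel [-0.00074949  0.00033372 -0.00072252  0.00033117 -0.00045784  0.00129989
 -0.00020432]
effort [-3.70095540e-04 -5.70991480e+01  9.90589410e-01 -2.51608658e+01
 -5.63421857e-02  1.78083923e-02  1.55231319e-04]
ee_pos [ 0.21581958 -0.61250063  0.23784037]
orientation [-8.21071402e-04  9.85678230e-01  1.68634849e-01 -2.01634557e-04]
ft_force [0.41562527 0.03385013 0.16239995]
wrist_torque [0.05354358 0.01705743 0.04906288]
opening 0.08815539003634038
side [[420.50204373   0.         257.76377483]
 [  0.         420.50204373 191.31597986]
 [  0.           0.           1.        ]] [[-0.97753568 -0.11438936  0.17702843  0.40610151]
 [-0.21009186  0.59614417 -0.77490228  0.83625126]
 [-0.01689389 -0.79468686 -0.60678447  0.71055987]
 [ 0.          0.          0.          1.        ]]
top [[401.81499235   0.         258.48838929]
 [  0.         401.81499235 193.93074211]
 [  0.           0.           1.        ]] [[-2.67129009e-02 -9.93098856e-01  1.14197564e-01  4.36875182e-01]
 [-9.99640801e-01  2.67854482e-02 -8.99386162e-04 -1.15685818e-02]
 [-2.16565357e-03 -1.14180570e-01 -9.93457653e-01  1.41316879e+00]
 [ 0.00000000e+00  0.00000000e+00  0.00000000e+00  1.00000000e+00]]
```

View pics/top0.png

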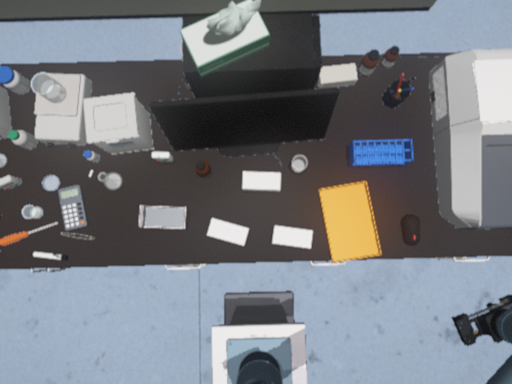

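View pics/side0.png

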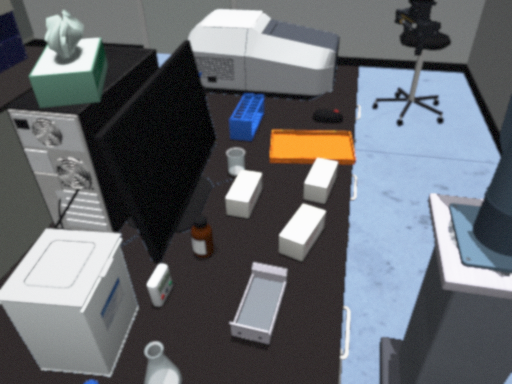

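```bash
cat > h.py <<'E'
import cv2,numpy as np
from station import ctrl, viewer
def ray(d,uv,z):
    K,P=d["mtx"],d["pose"]; uv=np.atleast_2d(uv).astype(float)
    r=np.c_[(uv-[K[0,2],K[1,2]])/[K[0,0],K[1,1]],np.ones(len(uv))]@P[:3,:3].T
    c=P[:3,3]; return c+r*((z-c[2])/r[:,2])[:,None]
def proj(d,X):
    X=np.atleast_2d(X); P=d["pose"]; q=(X-P[:3,3])@P[:3,:3]; q=q@d["mtx"].T; return q[:,:2]/q[:,2:]
def rect(d,cnt,z):
    w=ray(d,cnt.reshape(-1,2),z)[:,:2]
    (c,s,a)=cv2.minAreaRect((w*1000).astype(np.float32))
    b=cv2.boxPoints((c,s,a)); e=[b[1]-b[0],b[2]-b[1]]; e=max(e,key=np.linalg.norm)
    th=np.degrees(np.arctan2(e[1],e[0]))%180
    return np.round(c,1),np.round(sorted(s),1),round(th,1)
E
python3 - <<'E'
from h import *
d=viewer.grab_frame("top");f=d["frame"]
hsv=cv2.cvtColor(f,cv2.COLOR_BGR2HSV)
def show(m,z,name,x0=130,x1=400,y0=160,y1=265,lo=200):
    cs,_=cv2.findContours(m,cv2.RETR_EXTERNAL,cv2.CHAIN_APPROX_NONE)
    for c in cs:
        M=c.reshape(-1,2).mean(0)
        if cv2.contourArea(c)>lo and x0<M[0]<x1 and y0<M[1]<y1: print(name,np.round(M),cv2.contourArea(c),rect(d,c,z))
show(cv2.inRange(hsv,(0,0,225),(180,60,255)),.055,"carton")
show(cv2.inRange(hsv,(0,0,170),(180,60,255)),.055,"carton170")
show(cv2.inRange(hsv,(8,120,120),(30,255,255)),.02,"tray")
show(cv2.inRange(hsv,(0,0,90),(180,60,255)),.039,"holder",x1=200)
g=cv2.resize(f[140:270,130:400],None,fx=2.9,fy=2.9,interpolation=cv2.INTER_CUBIC);cv2.imwrite("pics/crop.png",g)
E
```

```text
carton [292. 237.] 565.5 (array([ 446. , -122.1]), array([ 54.6, 126.6]), np.float32(80.9))
carton [227. 231.] 555.5 (array([468.9,  95.2]), array([ 54.2, 126.3]), np.float32(72.7))
carton [261. 180.] 523.5 (array([639.5, -22.4]), array([ 53.7, 124.9]), np.float32(86.4))
carton170 [292. 237.] 671.5 (array([ 446.2, -122. ]), array([ 62.3, 130.9]), np.float32(80.7))
carton170 [228. 231.] 671.0 (array([469.1,  94.9]), array([ 62. , 131.3]), np.float32(72.7))
carton170 [165. 217.] 780.5 (array([523.3, 306.1]), array([ 73.2, 136.1]), np.float32(86.3))
carton170 [261. 180.] 640.5 (array([639.5, -23.1]), array([ 62.6, 130.2]), np.float32(86.4))
tray [350. 221.] 3750.5 (array([ 493.9, -325.1]), array([176.3, 266.8]), np.float32(8.3))
holder [162. 217.] 1085.5 (array([525.1, 319.8]), array([ 82.6, 164.7]), np.float32(86.3))
```

View pics/crop.png

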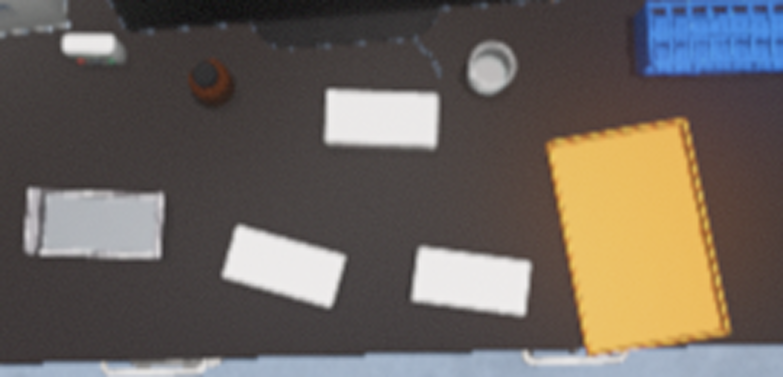

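```bash
python3 - <<'E'
from h import *
t=viewer.grab_frame("top");s=viewer.grab_frame("side")
def tri(a,b):
    A=[]
    for d,uv in((t,a),(s,b)):
        P=d["mtx"]@np.linalg.inv(d["pose"])[:3]
        A+=[uv[0]*P[2]-P[0],uv[1]*P[2]-P[1]]
    X=np.linalg.svd(np.array(A))[2][3];X=X[:3]/X[3]
    return np.round(X,3),proj(t,X).round(),proj(s,X).round()
print(tri((165,150),(163,257)));print(tri((332,143),(217,145)))
print("bottle",ray(t,[(203,168)],.1),"beaker",ray(t,[(300,163)],.068),"timer",ray(t,[(162,156)],.066))
g=t["frame"][80:200,150:350];cv2.imwrite("pics/m1.png",cv2.resize(np.clip(g.astype(int)*4,0,255).astype(np.uint8),None,fx=4,fy=4))
g=s["frame"][40:280,80:280];cv2.imwrite("pics/m2.png",cv2.resize(np.clip(g.astype(int)*4,0,255).astype(np.uint8),None,fx=2.5,fy=2.5))
E
```

```text
(array([0.738, 0.295, 0.09 ]), array([[166., 152.]]), array([[159., 256.]]))
(array([ 0.784, -0.279,  0.007]), array([[331., 140.]]), array([[220., 145.]]))
bottle [[0.67928387 0.16881986 0.1       ]] beaker [[ 0.69348802 -0.15666389  0.068     ]] timer [[0.73089889 0.31298509 0.066     ]]
```

View pics/m1.png

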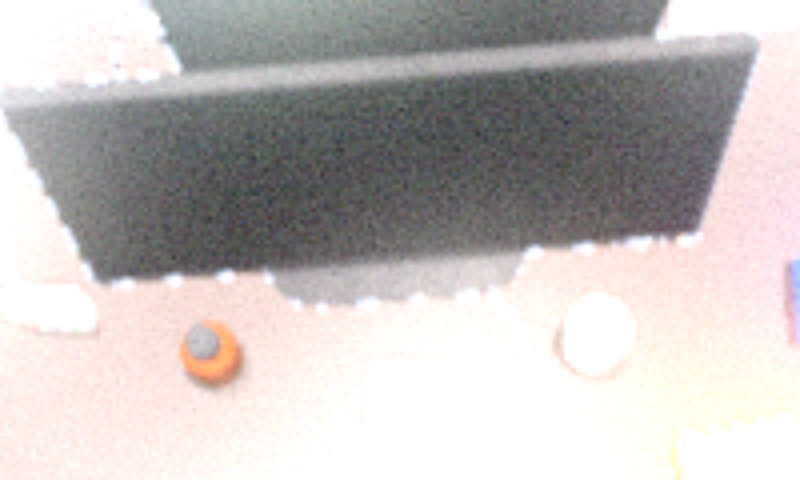

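View pics/m2.png

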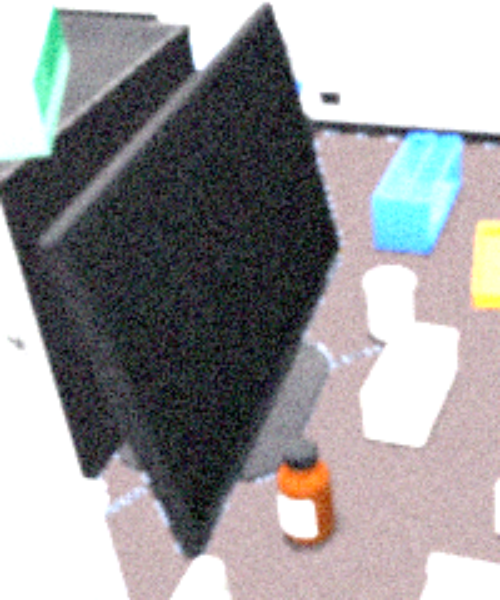

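```bash
python3 - <<'E'
from h import *
t=viewer.grab_frame("top");s=viewer.grab_frame("side")
def tri(a,b):
    pt=[d["mtx"]@np.linalg.inv(d["pose"])[:3] for d in(t,s)]
    X=cv2.triangulatePoints(*pt,np.array(a,float),np.array(b,float))[:,0];X=X[:3]/X[3]
    return np.round(X,3),proj(t,X).round(),proj(s,X).round()
print(tri((174,150),(156,262)));print(tri((324.5,139.5),(215,137)));print(tri((152,106),(97,137)));print(tri((338,90),(187,42)))
E
```

```text
(array([0.757, 0.276, 0.05 ]), array([[174., 149.]]), array([[157., 262.]]))
(array([ 0.781, -0.245,  0.056]), array([[324., 138.]]), array([[216., 137.]]))
(array([0.814, 0.274, 0.348]), array([[151., 105.]]), array([[ 99., 137.]]))
(array([ 0.84 , -0.239,  0.347]), array([[338.,  91.]]), array([[186.,  42.]]))
```

```bash
cat >> h.py <<'E'
from scipy.spatial.transform import Rotation as R
def pose():
    o=ctrl.get_obs(); q=o["orientation"]; return o,R.from_quat([q[1],q[2],q[3],q[0]])
def goal(x,y,z,ax):
    """xyz mm, ax = world angle of tool x (deg)"""
    o,r=pose(); a=np.radians(ax)
    t=R.from_matrix(np.c_[[np.cos(a),np.sin(a),0],[np.sin(a),-np.cos(a),0],[0,0,-1]])
    rv=(r.inv()*t).as_rotvec(); dw=np.array([x,y,z])-o["ee_pos"]*1000
    m=r.as_matrix()
    print("t",round(o["time_s"],2),"pos",np.round(o["ee_pos"]*1000,1),"toolx",np.degrees(np.arctan2(m[1,0],m[0,0])).round(2),"tilt",np.degrees(np.arccos(-m[2,2])).round(2),"F",np.round(o["ft_force"],2),"open",round(o["opening"],4),"j",np.round(o["joints"],2))
    print(" turn",rv.round(4)," shift now",r.inv().apply(dw).round(1)," shift after turn",t.inv().apply(dw).round(1))
E
python3 -c "
from h import *
goal(446,-122,200,80.8)"
```

```text
t 0.35 pos [ 216.  -612.9  238.5] toolx 19.41 tilt 0.02 F [-0.38  0.31  0.77] open 0.088 j [ 1.17  0.54 -0.    1.54  0.    1.07 -0.07]
 turn [-3.0000e-04 -1.0000e-04 -1.0714e+00]  shift now [ 380.1 -386.5   38.6]  shift after turn [521.4 148.6  38.5]
```

Emit:
send_rows(commands=[1,0,0,0,0,0,-0.107,1,0,0,0,0,0,-0.107,1,0,0,0,0,0,-0.107,1,0,0,0,0,0,-0.107,1,0,0,0,0,0,-0.107,1,0,0,0,0,0,-0.107,1,0,0,0,0,0,-0.107,1,0,0,0,0,0,-0.107,1,0,0,0,0,0,-0.107,1,0,0,0,0,0,-0.107])

```text
time_s: 1.18
ee_pos: [0.2158, -0.6126, 0.2381]
orientation: [-0.001, 0.746, 0.666, -0.0]
ft_force: [0.4, -0.2, 1.1]
opening: 0.0879
```

```bash
python3 -c "
from h import *
goal(446,-122,200,80.8)"
```

```text
t 1.18 pos [ 215.8 -612.6  238.1] toolx 83.5 tilt 0.09 F [ 0.35 -0.23  1.15] open 0.0879 j [ 1.34  0.55 -0.25  1.53  0.15  1.08  0.93]
 turn [-0.0015 -0.0006  0.0472]  shift now [513.4 173.3  38.2]  shift after turn [521.1 148.8  38.1]
```

Emit:
send_rows(commands=[1,34,11,0,0,0,0,1,34,11,0,0,0,0,1,34,11,0,0,0,0,1,34,11,0,0,0,0,1,34,11,0,0,0,0,1,34,11,0,0,0,0,1,34,11,0,0,0,0,1,34,11,0,0,0,0,1,34,11,0,0,0,0,1,34,11,0,0,0,0,1,34,11,0,0,0,0,1,34,11,0,0,0,0,1,34,11,0,0,0,0])

```text
time_s: 2.27
ee_pos: [0.4084, -0.1806, 0.2362]
orientation: [0.003, 0.75, 0.662, -0.003]
ft_force: [0.8, 0.4, 0.0]
opening: 0.0882
```

```bash
python3 -c "
from h import *
goal(446,-122,200,80.8)
r=pose()
d=viewer.grab_frame('wrist');print(d['mtx'],d['T_tool_cam']);cv2.imwrite('pics/w1.png',d['frame'])"
```

```text
t 2.27 pos [ 408.4 -180.6  236.2] toolx 82.85 tilt 0.49 F [0.83 0.4  0.02] open 0.0882 j [ 0.74  0.23 -0.49  2.03  0.15  0.91  0.05]
 turn [0.0003 0.0086 0.0358]  shift now [63.1 30.  35.7]  shift after turn [63.9 27.8 36.2]
[[317.55005203   0.         245.32999465]
 [  0.         317.55005203 189.51133446]
 [  0.           0.           1.        ]] [[ 1.47069540e-04 -9.61840421e-01 -2.73611008e-01  6.88628735e-02]
 [ 9.99999893e-01  2.61666870e-04 -3.82339324e-04  1.18228023e-04]
 [ 4.39344352e-04 -2.73610923e-01  9.61840356e-01 -1.45661828e-01]
 [ 0.00000000e+00  0.00000000e+00  0.00000000e+00  1.00000000e+00]]
```

View pics/w1.png

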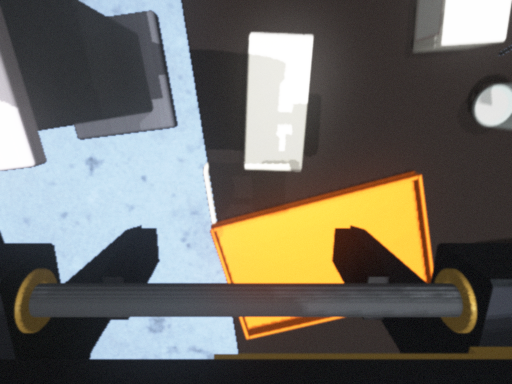

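```bash
cat >> h.py <<'E'
def wrist(fn=None):
    o,r=pose(); d=viewer.grab_frame("wrist"); T=np.eye(4);T[:3,:3]=r.as_matrix();T[:3,3]=o["ee_pos"]
    d["pose"]=T@d["T_tool_cam"]
    if fn: cv2.imwrite(fn,d["frame"])
    return d
def conts(d,lo,hi,z,name,amin=300):
    m=cv2.inRange(cv2.cvtColor(d["frame"],cv2.COLOR_BGR2HSV),lo,hi)
    cs,_=cv2.findContours(m,cv2.RETR_EXTERNAL,cv2.CHAIN_APPROX_NONE)
    for c in cs:
        if cv2.contourArea(c)>amin:
            print(name,c.reshape(-1,2).mean(0).round(),"touch" if (c.min()<=0 or c.reshape(-1,2)[:,0].max()>=511) else "",cv2.contourArea(c),rect(d,c,z))
E
python3 - <<'E'
from h import *
d=wrist()
conts(d,(0,0,200),(180,60,255),.055,"carton")
conts(d,(0,0,130),(40,70,255),.055,"carton")
conts(d,(3,120,100),(30,255,255),.02,"tray")
# tray corners by hand
print(ray(d,[(213,228),(420,174),(431,278),(247,337)],.02).round(4))
E
```

```text
carton [200. 262.]  601.5 (array([ 346.2, -279.2]), array([36.1, 58.4]), np.float32(98.1))
carton [ 14. 159.] touch 1773.0 (array([ 180.3, -133.6]), array([38.1, 94.2]), np.float32(71.3))
carton [274. 120.]  7092.0 (array([ 446.4, -125. ]), array([ 59.2, 129. ]), np.float32(80.8))
carton [470.  27.] touch 3451.0 (array([636.8, -66.2]), array([49.1, 59.3]), np.float32(176.3))
carton [486. 117.]  399.0 (array([ 659.2, -151.2]), array([27.1, 28.9]), np.float32(33.8))
carton [274. 111.]  7826.0 (array([ 446.3, -125. ]), array([ 61. , 130.5]), np.float32(80.8))
carton [470.  28.] touch 3615.5 (array([636.5, -66.7]), array([50. , 61.2]), np.float32(176.0))
tray [294. 325.]  2011.0 (array([ 455.5, -415.6]), array([ 47.2, 175. ]), np.float32(173.3))
tray [348. 238.]  12968.0 (array([ 491.6, -308.1]), array([144.6, 260.1]), np.float32(8.1))
[[ 0.3631 -0.2527  0.02  ]
 [ 0.6137 -0.2133  0.02  ]
 [ 0.6329 -0.3545  0.02  ]
 [ 0.3862 -0.4178  0.02  ]]
```

Emit:
send_rows(commands=[1,12,5,20,0,0.008,0.032,1,12,5,25,0,0,0,1,12,5,25,0,0,0,1,12,5,25,0,0,0,1,12,5,20,0,0,0,1,0,0,10,0,0,0,1,0,0,0,0,0,0])

```text
time_s: 2.95
ee_pos: [0.4481, -0.1226, 0.1091]
orientation: [0.004, 0.758, 0.653, 0.002]
ft_force: [-0.2, 0.6, -0.3]
opening: 0.0884
```

```bash
python3 -c "
from h import *
goal(446,-124,22,80.8)"
```

```text
t 2.95 pos [ 448.1 -122.6  109.1] toolx 81.47 tilt 0.55 F [-0.24  0.59 -0.3 ] open 0.0884 j [ 0.53  0.47 -0.43  2.1   0.33  0.63 -0.28]
 turn [0.0093 0.0024 0.0116]  shift now [-1.4 -2.6 87.1]  shift after turn [-1.7 -1.8 87.1]
```

Emit:
send_rows(commands=[1,-1,-1,20,0.009,0.002,0.011,1,-1,-1,20,0,0,0,1,0,0,20,0,0,0,1,0,0,17,0,0,0,1,0,0,8,0,0,0,1,0,0,0,0,0,0,0,0,0,0,0,0,0,0,0,0,0,0,0,0,0,0,0,0,0,0,0,0,0,0,0,0,0,0,0,0,0,0,0,0,0,0,0,0,0,0,0,0])

```text
time_s: 3.95
ee_pos: [0.4498, -0.1365, 0.0307]
orientation: [0.008, 0.765, 0.644, 0.001]
ft_force: [0.4, -0.3, -1.1]
opening: 0.0599
```

```bash
python3 -c "
from h import *
goal(446,-124,22,80.8)"
```

```text
t 3.95 pos [ 449.8 -136.5   30.7] toolx 80.22 tilt 0.87 F [ 0.44 -0.29 -1.09] open 0.0599 j [ 0.46  0.62 -0.32  2.11  0.44  0.46 -0.38]
 turn [ 0.0127  0.0084 -0.01  ]  shift now [11.8 -6.   8.5]  shift after turn [11.7 -5.8  8.7]
```

Emit:
send_rows(commands=[1,0,0,0,0,0,0,1,0,0,0,0,0,0,1,0,0,0,0,0,0,1,0,0,0,0,0,0])

```text
time_s: 4.28
ee_pos: [0.4507, -0.1365, 0.0314]
orientation: [0.008, 0.765, 0.644, 0.002]
ft_force: [-0.4, 0.0, 0.1]
opening: 0.0843
```

```bash
python3 -c "
from h import *
goal(446,-124,22,80.8)
d=viewer.grab_frame('top');conts(d,(0,0,200),(180,60,255),.055,'c');cv2.imwrite('pics/t2.png',d['frame'])
goal(446,-124,22,80.8)"
```

```text
t 4.28 pos [ 450.7 -136.5   31.4] toolx 80.24 tilt 0.96 F [-0.4   0.    0.12] open 0.0843 j [ 0.46  0.62 -0.32  2.11  0.44  0.46 -0.38]
 turn [ 0.0145  0.0083 -0.0097]  shift now [11.6 -6.9  9.2]  shift after turn [11.6 -6.6  9.4]
c [224. 349.]  1020.0 (array([70.7, 90.1]), array([131.1, 178.4]), np.float32(179.2))
c [295. 340.]  560.5 (array([ 105.7, -106.2]), array([ 84.4, 149.3]), np.float32(166.1))
c [130. 305.]  6691.0 (array([209.1, 421.5]), array([303.5, 510. ]), np.float32(89.7))
c [255. 274.]  685.5 (array([ 3.184e+02, -3.000e-01]), array([ 85.7, 207.4]), np.float32(91.2))
c [439. 284.]  1131.5 (array([ 275.8, -600.8]), array([133.4, 166.8]), np.float32(140.6))
c [227. 231.]  626.5 (array([469.3,  95. ]), array([ 59.4, 128.8]), np.float32(72.8))
c [261. 180.]  597.0 (array([639.7, -23.7]), array([ 60.1, 127.3]), np.float32(86.4))
c [110. 118.]  2109.5 (array([871.2, 496.3]), array([164.3, 175.1]), np.float32(95.8))
c [ 65. 105.]  1909.0 (array([921.1, 679. ]), array([158. , 230.5]), np.float32(176.0))
c [338.  73.]  486.5 (array([1014.5, -303.5]), array([ 55. , 127.4]), np.float32(95.0))
c [494.  91.] touch 2791.5 (array([ 934.7, -837.5]), array([137.2, 309.1]), np.float32(174.4))
c [226.  29.] touch 1942.5 (array([1184.5,   96.7]), array([160.8, 276.4]), np.float32(114.0))
t 4.33 pos [ 450.7 -136.5   31.4] toolx 80.25 tilt 0.96 F [-0.02  0.05  0.07] open 0.0873 j [ 0.46  0.62 -0.32  2.11  0.44  0.46 -0.38]
 turn [ 0.0145  0.0083 -0.0096]  shift now [11.6 -6.9  9.2]  shift after turn [11.6 -6.6  9.4]
```

View pics/t2.png

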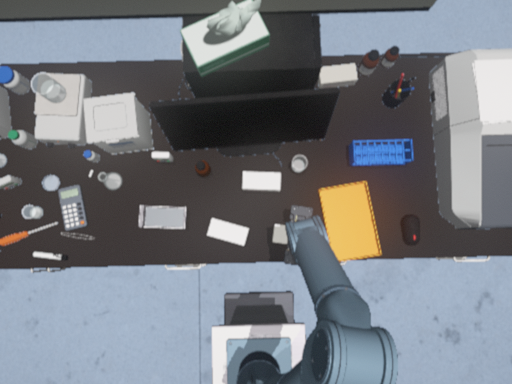

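Emit:
send_rows(commands=[1,12,-3,4,0.014,0.008,-0.009,1,0,-2,3,0,0,0,1,0,0,0,0,0,0])

```text
time_s: 4.58
ee_pos: [0.4478, -0.1225, 0.0236]
orientation: [-0.0, 0.761, 0.648, 0.0]
ft_force: [0.3, 0.1, 0.3]
opening: 0.0882
```

```bash
python3 -c "
from h import *
goal(446,-124,22,80.8)"
```

```text
t 4.58 pos [ 447.8 -122.5   23.6] toolx 80.81 tilt 0.05 F [0.28 0.14 0.31] open 0.0882 j [ 0.44  0.63 -0.33  2.12  0.44  0.46 -0.39]
 turn [-0.0007 -0.0007  0.0002]  shift now [-1.8 -1.5  1.6]  shift after turn [-1.8 -1.5  1.6]
```

Emit:
send_rows(commands=[0,0,0,1,0,0,0,0,0,0,0,0,0,0,0,0,0,0,0,0,0,0,0,0,0,0,0,0,0,0,0,0,0,0,0,0,0,0,0,0,0,0])

```text
time_s: 5.08
ee_pos: [0.4477, -0.1219, 0.022]
orientation: [-0.001, 0.761, 0.649, 0.0]
ft_force: [-0.5, 0.1, -0.6]
opening: 0.0598
```

```bash
python3 -c "
from h import *
goal(446,-124,122,80.8)"
```

```text
t 5.08 pos [ 447.7 -121.9   22. ] toolx 80.87 tilt 0.09 F [-0.49  0.08 -0.6 ] open 0.0598 j [ 0.44  0.63 -0.33  2.12  0.44  0.46 -0.39]
 turn [-0.0011 -0.0011  0.0011]  shift now [  -2.2   -1.5 -100. ]  shift after turn [  -2.3   -1.4 -100. ]
```

Emit:
send_rows(commands=[0,0,0,-10,0,0,0,0,0,0,-20,0,0,0,0,0,0,-20,0,0,0,0,0,0,-10,0,0,0,0,0,0,0,0,0,0,0,0,0,0,0,0,0])

```text
time_s: 5.58
ee_pos: [0.4456, -0.1221, 0.0861]
orientation: [-0.002, 0.761, 0.648, -0.001]
ft_force: [-0.7, 0.4, -1.9]
opening: 0.0598
```

```bash
python3 -c "
from h import *
goal(446,-124,122,80.8)"
```

```text
t 5.58 pos [ 445.6 -122.1   86.1] toolx 80.85 tilt 0.29 F [-0.74  0.35 -1.9 ] open 0.0598 j [ 0.51  0.51 -0.41  2.1   0.36  0.6  -0.32]
 turn [-0.0051 -0.0005  0.0009]  shift now [ -1.8   0.5 -35.9]  shift after turn [ -1.8   0.7 -35.9]
```

Emit:
send_rows(commands=[0,0,0,-15,0,0,-0.1,0,0,0,-20,0,0,-0.1,0,0,0,0,0,0,-0.08,0,0,0,0,0,0,0])

```text
time_s: 5.92
ee_pos: [0.4435, -0.1221, 0.1206]
orientation: [-0.004, 0.659, 0.752, -0.003]
ft_force: [0.4, -0.4, -1.8]
opening: 0.0597
```

```bash
python3 -c "
from h import *
goal(551,-317,122,98.3)"
```

```text
t 5.92 pos [ 443.5 -122.1  120.6] toolx 97.6 tilt 0.56 F [ 0.4  -0.44 -1.78] open 0.0597 j [ 0.61  0.46 -0.53  2.08  0.36  0.69 -0.03]
 turn [-0.0093 -0.0028 -0.0121]  shift now [-207.4   80.8   -2.7]  shift after turn [-208.4   78.3   -1.4]
```

Emit:
send_rows(commands=[0,-15,6,0,-0.009,-0.003,-0.012,0,-28,10,0,0,0,0,0,-30,11,0,0,0,0,0,-30,11,0,0,0,0,0,-30,11,0,0,0,0,0,-30,11,0,0,0,0,0,-25,9,0,0,0,0,0,-14,6,0,0,0,0,0,0,0,0,0,0,0])

```text
time_s: 6.67
ee_pos: [0.5431, -0.3178, 0.1098]
orientation: [-0.007, 0.661, 0.75, -0.003]
ft_force: [-0.3, -0.1, -1.1]
opening: 0.0598
```

```bash
python3 -c "
from h import *
goal(551,-317,122,98.3);d=wrist('pics/w3.png')"
```

```text
t 6.67 pos [ 543.1 -317.8  109.8] toolx 97.24 tilt 0.85 F [-0.3  -0.07 -1.12] open 0.0598 j [ 0.77  0.71 -0.46  1.65  0.39  0.89  0.28]
 turn [-0.0138 -0.0057 -0.0185]  shift now [ -0.1   7.8 -12.3]  shift after turn [ -0.3   8.  -12.2]
```

View pics/w3.png

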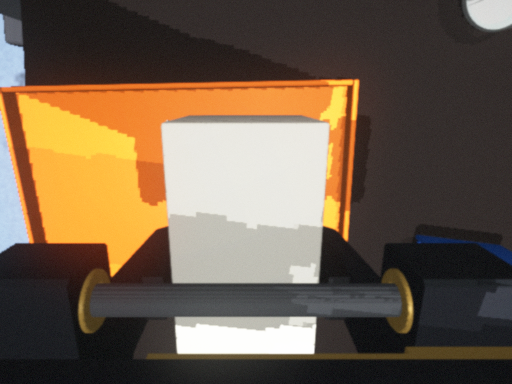

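```bash
python3 -c "
from h import *
d=wrist();w=ray(d,[(3,89),(358,80),(346,238),(31,243)],.02)[:,:2]*1000;print(w.round(1))
a=np.radians(8.3);B=np.array([[np.cos(a),np.sin(a)],[-np.sin(a),np.cos(a)]]);print(((w-[494,-325])@B.T).round(1))"
```

```text
[[ 358.5 -262.6]
 [ 608.1 -224.8]
 [ 625.  -343.2]
 [ 372.2 -381.9]]
[[-125.    81.3]
 [ 127.3   82.7]
 [ 127.   -36.9]
 [-128.7  -38.7]]
```

Emit:
send_rows(commands=[0,0,8,14,-0.014,-0.006,-0.018,0,0,0,20,0,0,0,0,0,0,18,0,0,0,0,0,0,8,0,0,0,0,0,0,0,0,0,0])

```text
time_s: 7.18
ee_pos: [0.5474, -0.3039, 0.0467]
orientation: [-0.004, 0.652, 0.759, 0.001]
ft_force: [0.3, -1.0, -1.2]
opening: 0.0596
```

```bash
python3 -c "
from h import *
goal(551,-317,26,98.3)"
```

```text
t 7.18 pos [ 547.4 -303.9   46.7] toolx 98.68 tilt 0.47 F [ 0.28 -1.05 -1.16] open 0.0596 j [ 0.74  0.79 -0.43  1.68  0.44  0.77  0.25]
 turn [-0.0038 -0.0073  0.0066]  shift now [-13.7   1.7  20.6]  shift after turn [-13.5   1.7  20.7]
```

Emit:
send_rows(commands=[0,-10,2,6,-0.004,-0.007,0.006,0,-3,0,6,0,0,0,0,0,0,0,0,0,0])

```text
time_s: 7.43
ee_pos: [0.5517, -0.3152, 0.0349]
orientation: [0.0, 0.653, 0.757, 0.0]
ft_force: [0.1, -0.2, -1.8]
opening: 0.0595
```

```bash
python3 -c "
from h import *
goal(551,-317,26,98.3)"
```

```text
t 7.43 pos [ 551.7 -315.2   34.9] toolx 98.41 tilt 0.04 F [ 0.13 -0.16 -1.77] open 0.0595 j [ 0.74  0.82 -0.42  1.67  0.45  0.76  0.25]
 turn [ 0.0005 -0.0003  0.002 ]  shift now [-1.7 -1.   8.9]  shift after turn [-1.7 -0.9  8.9]
```

Emit:
send_rows(commands=[0,-1,0,5,0,0,0,0,-1,0,3,0,0,0,0,0,0,0,0,0,0])

```text
time_s: 7.68
ee_pos: [0.5529, -0.3185, 0.0275]
orientation: [0.001, 0.654, 0.757, 0.0]
ft_force: [-0.1, -0.7, -1.3]
opening: 0.0594
```

```bash
python3 -c "
from h import *
goal(551,-317,26,98.3)"
```

```text
t 7.68 pos [ 552.9 -318.5   27.5] toolx 98.33 tilt 0.16 F [-0.08 -0.65 -1.34] open 0.0594 j [ 0.74  0.83 -0.42  1.66  0.45  0.74  0.25]
 turn [0.0025 0.0015 0.0005]  shift now [ 1.8 -1.7  1.5]  shift after turn [ 1.8 -1.7  1.5]
```

Emit:
send_rows(commands=[0,1,0,2,0,0,0,1,0,0,0,0,0,0,1,0,0,0,0,0,0,1,0,0,0,0,0,0,1,0,0,0,0,0,0,1,0,0,-15,0,0,0,1,0,0,-30,0,0,0,1,0,0,-30,0,0,0,1,0,0,-25,0,0,0,1,0,0,0,0,0,0])

```text
time_s: 8.52
ee_pos: [0.5533, -0.3167, 0.1338]
orientation: [0.002, 0.654, 0.757, 0.001]
ft_force: [0.6, -0.3, 0.1]
opening: 0.0878
```

```bash
python3 -c "
from h import *
goal(469,95,130,72.7);d=wrist('pics/w4.png')"
```

```text
t 8.52 pos [ 553.3 -316.7  133.8] toolx 98.38 tilt 0.23 F [ 0.58 -0.35  0.05] open 0.0878 j [ 0.78  0.69 -0.48  1.63  0.38  0.91  0.31]
 turn [0.0041 0.0006 0.4482]  shift now [419.6 -23.4   3.1]  shift after turn [ 368.  -202.9    3.8]
```

View pics/w4.png

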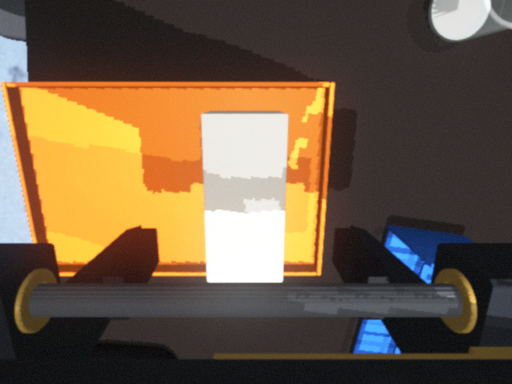

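```bash
python3 -c "
from h import *
d=wrist();conts(d,(0,0,120),(40,50,255),.059,'c')
a=np.radians(8.3);B=np.array([[np.cos(a),np.sin(a)],[-np.sin(a),np.cos(a)]])
for uv,z in (([(203,113),(288,113),(283,282),(206,282)],.059),([(5,84),(335,83),(323,274),(43,273)],.02)):
  print(((ray(d,uv,z)[:,:2]*1000-[494,-325])@B.T).round(1))
"
```

```text
c [245. 197.]  13710.0 (array([ 553.1, -320.7]), array([ 60.1, 129.9]), np.float32(98.3))
c [464.  15.] touch 655.5 (array([ 668.3, -181.3]), array([15.5, 26.3]), np.float32(32.0))
[[ 30.5  59.9]
 [ 87.4  60. ]
 [ 88.4 -68.3]
 [ 28.3 -68.4]]
[[-126.    79.8]
 [ 127.9   80.9]
 [ 130.   -84.5]
 [-125.1  -83.6]]
```

Emit:
send_rows(commands=[1,0,0,0,0,0,0.1,1,0,0,0,0,0,0.11,1,0,0,0,0,0,0.11,1,0,0,0,0,0,0.1,1,30,-16,0,0,0,0,1,33,-18,0,0,0,0,1,33,-18,0,0,0,0,1,33,-18,0,0,0,0,1,33,-18,0,0,0,0,1,33,-18,0,0,0,0,1,33,-18,0,0,0,0,1,33,-18,0,0,0,0,1,33,-18,0,0,0,0,1,33,-18,0,0,0,0,1,20,-12,0,0,0,0,1,0,0,0,0,0,0])

```text
time_s: 9.95
ee_pos: [0.4521, 0.0854, 0.116]
orientation: [-0.011, 0.806, 0.592, -0.011]
ft_force: [-0.4, 0.5, -0.2]
opening: 0.0883
```

```bash
python3 -c "
from h import *
goal(469,95,22,72.7);d=wrist('pics/w5.png')
conts(d,(0,0,120),(60,50,255),.055,'c')"
```

```text
t 9.95 pos [452.1  85.4 116. ] toolx 72.64 tilt 1.74 F [-0.45  0.49 -0.2 ] open 0.0883 j [ 0.1   0.47 -0.45  2.08  0.29  0.69 -0.85]
 turn [-0.0301  0.0043 -0.0011]  shift now [14.6 16.1 93.5]  shift after turn [14.2 13.3 94. ]
c [497. 202.] touch 1428.5 (array([605.8,  32.4]), array([28.8, 52.4]), np.float32(85.4))
c [270. 176.]  16668.5 (array([469.6,  92.4]), array([ 60.6, 130.3]), np.float32(72.6))
```

View pics/w5.png

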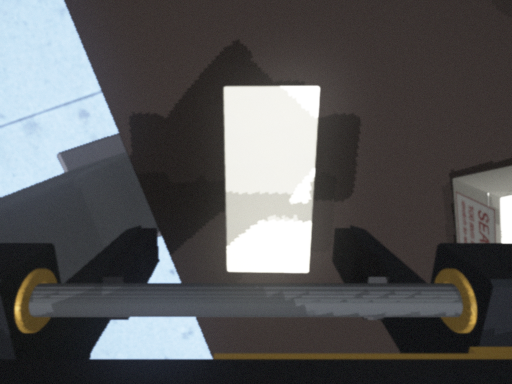

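Emit:
send_rows(commands=[1,14,13,5,-0.03,0.004,0,1,0,0,15,0,0,0,1,0,0,20,0,0,0,1,0,0,12,0,0,0,1,0,0,0,0,0,0])

```text
time_s: 10.42
ee_pos: [0.4691, 0.0858, 0.0591]
orientation: [0.002, 0.808, 0.59, -0.003]
ft_force: [-0.3, 0.2, 0.9]
opening: 0.0882
```

```bash
python3 -c "
from h import *
goal(469,94,22,72.7)"
```

```text
t 10.42 pos [469.1  85.8  59.1] toolx 72.27 tilt 0.42 F [-0.27  0.18  0.91] open 0.0882 j [ 0.02  0.58 -0.37  2.08  0.39  0.56 -0.94]
 turn [-0.0006  0.0072 -0.0075]  shift now [ 8.  -2.5 37. ]  shift after turn [ 7.8 -2.5 37.1]
```

Emit:
send_rows(commands=[1,8,-2,12,0,0.007,-0.007,1,2,0,15,0,0,0,1,0,0,8,0,0,0,1,0,0,0,0,0,0])

```text
time_s: 10.75
ee_pos: [0.4704, 0.0897, 0.0222]
orientation: [0.001, 0.808, 0.59, -0.003]
ft_force: [1.0, 0.2, -0.5]
opening: 0.0877
```

```bash
python3 -c "
from h import *
goal(469,94,22,72.7)"
```

```text
t 10.75 pos [470.4  89.7  22.2] toolx 72.26 tilt 0.3 F [ 0.99  0.2  -0.55] open 0.0877 j [-0.02  0.65 -0.33  2.08  0.44  0.48 -0.99]
 turn [-0.0021  0.0047 -0.0077]  shift now [ 3.6 -2.7  0.2]  shift after turn [ 3.7 -2.6  0.2]
```

Adjust, grip, lift slightly.

Emit:
send_rows(commands=[1,4,-2,0,-0.002,0.005,-0.007,0,0,0,0,0,0,0,0,0,0,0,0,0,0,0,0,0,0,0,0,0,0,0,0,0,0,0,0,0,0,0,0,0,0,0])

```text
time_s: 11.25
ee_pos: [0.4709, 0.0924, 0.0246]
orientation: [0.001, 0.806, 0.592, 0.001]
ft_force: [1.0, -0.1, -1.7]
opening: 0.0599
```

```bash
python3 -c "
from h import *
goal(469,94,122,72.7)"
```

```text
t 11.25 pos [470.9  92.4  24.6] toolx 72.53 tilt 0.14 F [ 0.98 -0.13 -1.72] open 0.0599 j [-0.02  0.64 -0.33  2.08  0.44  0.48 -0.99]
 turn [ 0.0024 -0.0005 -0.0029]  shift now [  1.   -2.1 -97.4]  shift after turn [  1.   -2.3 -97.4]
```

Emit:
send_rows(commands=[0,0,0,-10,0,0,0,0,0,0,-20,0,0,0,0,0,0,-20,0,0,0,0,0,0,-10,0,0,0,0,0,0,0,0,0,0,0,0,0,0,0,0,0])

```text
time_s: 11.75
ee_pos: [0.4699, 0.0921, 0.089]
orientation: [0.001, 0.806, 0.592, 0.0]
ft_force: [-1.2, 0.4, -1.9]
opening: 0.06
```

```bash
python3 -c "
from h import *
goal(469,94,122,72.7)"
```

```text
t 11.75 pos [469.9  92.1  89. ] toolx 72.57 tilt 0.1 F [-1.24  0.38 -1.95] open 0.06 j [ 0.05  0.53 -0.41  2.07  0.36  0.62 -0.92]
 turn [ 0.0016  0.0005 -0.0023]  shift now [  1.5  -1.4 -33. ]  shift after turn [  1.5  -1.4 -33. ]
```

Emit:
send_rows(commands=[0,0,0,-15,0,0,-0.1,0,0,0,-20,0,0,-0.11,0,0,0,0,0,0,-0.11,0,0,0,0,0,0,-0.1,0,0,0,0,0,0,0])

```text
time_s: 12.17
ee_pos: [0.4679, 0.0914, 0.1224]
orientation: [-0.0, 0.658, 0.753, -0.002]
ft_force: [0.0, -0.2, -2.0]
opening: 0.0597
```

```bash
python3 -c "
from h import *
goal(438,-336,125,98.3)"
```

```text
t 12.17 pos [467.9  91.4 122.4] toolx 97.74 tilt 0.22 F [ 0.01 -0.16 -2.  ] open 0.0597 j [ 0.16  0.49 -0.56  2.05  0.39  0.71 -0.51]
 turn [-0.0033  0.0021 -0.0098]  shift now [-419.5  -87.2   -1.4]  shift after turn [-418.6  -91.3   -2.6]
```

Emit:
send_rows(commands=[0,-18,-4,0,0,0,-0.01,0,-30,-6,0,0,0,0,0,-34,-7,0,0,0,0,0,-34,-7,0,0,0,0,0,-34,-7,0,0,0,0,0,-34,-7,0,0,0,0,0,-34,-7,0,0,0,0,0,-34,-7,0,0,0,0,0,-34,-8,0,0,0,0,0,-34,-8,0,0,0,0,0,-34,-8,0,0,0,0,0,-30,-6,0,0,0,0,0,-20,-4,0,0,0,0,0,0,0,0,0,0,0])

```text
time_s: 13.33
ee_pos: [0.4268, -0.3359, 0.1095]
orientation: [-0.008, 0.669, 0.743, -0.003]
ft_force: [0.1, -0.5, -1.3]
opening: 0.0597
```

```bash
python3 -c "
from h import *
goal(438,-336,28.6,98.3)"
```

```text
t 13.33 pos [ 426.8 -335.9  109.5] toolx 95.95 tilt 0.96 F [ 0.06 -0.49 -1.3 ] open 0.0597 j [ 0.94  0.59 -0.47  1.88  0.38  0.77  0.37]
 turn [-0.0144 -0.0085 -0.041 ]  shift now [-1.9 12.3 80.7]  shift after turn [-1.7 11.1 80.9]
```

Emit:
send_rows(commands=[0,-2,11,10,-0.014,-0.008,-0.04,0,0,0,18,0,0,0,0,0,0,12,0,0,0,0,0,0,0,0,0,0])

```text
time_s: 13.67
ee_pos: [0.4363, -0.3371, 0.0649]
orientation: [-0.002, 0.659, 0.752, -0.0]
ft_force: [-0.4, -0.3, -2.0]
opening: 0.0596
```

```bash
python3 -c "
from h import *
goal(438,-336,28.6,98.3)"
```

```text
t 13.67 pos [ 436.3 -337.1   64.9] toolx 97.49 tilt 0.19 F [-0.43 -0.3  -1.96] open 0.0596 j [ 0.91  0.67 -0.44  1.89  0.43  0.69  0.34]
 turn [-0.0024 -0.0024 -0.0141]  shift now [ 0.7  1.9 36.3]  shift after turn [ 0.8  1.8 36.3]
```

Emit:
send_rows(commands=[0,0,2,12,-0.002,-0.002,-0.014,0,0,0,12,0,0,0,0,0,0,5,0,0,0,0,0,0,0,0,0,0])

```text
time_s: 14.0
ee_pos: [0.4385, -0.3341, 0.0327]
orientation: [-0.001, 0.654, 0.757, 0.0]
ft_force: [0.8, 0.1, -1.0]
opening: 0.0596
```

```bash
python3 -c "
from h import *
goal(438,-336,28.6,98.3)"
```

```text
t 14.0 pos [ 438.5 -334.1   32.7] toolx 98.38 tilt 0.16 F [ 0.77  0.15 -0.96] open 0.0596 j [ 0.88  0.72 -0.41  1.89  0.47  0.63  0.32]
 turn [-0.0016 -0.0023  0.0013]  shift now [-1.8 -0.7  4.1]  shift after turn [-1.8 -0.7  4.1]
```

Emit:
send_rows(commands=[0,-1,0,3,0,0,0,0,0,0,2,0,0,0,0,0,0,0,0,0,0,1,0,0,0,0,0,0,1,0,0,0,0,0,0,1,0,0,0,0,0,0,1,0,0,0,0,0,0,1,0,0,-15,0,0,0,1,0,0,-30,0,0,0,1,0,0,-30,0,0,0,1,0,0,-25,0,0,0,1,0,0,0,0,0,0])

```text
time_s: 15.0
ee_pos: [0.4397, -0.3354, 0.133]
orientation: [-0.001, 0.654, 0.757, -0.0]
ft_force: [1.2, -0.5, -0.2]
opening: 0.0879
```

```bash
python3 -c "
from h import *
goal(639,-23.5,140,86.4);d=wrist('pics/w6.png')
conts(d,(0,0,120),(40,50,255),.059,'c')"
```

```text
t 15.0 pos [ 439.7 -335.4  133. ] toolx 98.36 tilt 0.14 F [ 1.17 -0.48 -0.22] open 0.0879 j [ 0.95  0.57 -0.5   1.85  0.37  0.81  0.41]
 turn [-0.002  -0.0015  0.2087]  shift now [279.6 242.5  -7. ]  shift after turn [323.8 179.4  -7. ]
c [409. 182.]  11869.0 (array([ 552.4, -321.7]), array([ 59.9, 130. ]), np.float32(98.7))
c [245. 190.]  13726.5 (array([ 438.5, -335.4]), array([ 59.7, 129. ]), np.float32(98.4))
```

View pics/w6.png

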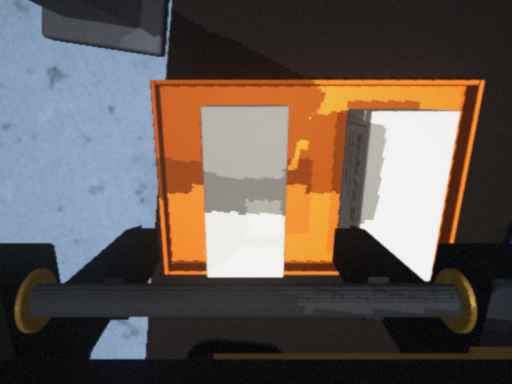

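Emit:
send_rows(commands=[1,0,0,-10,0,0,0.1,1,0,0,-10,0,0,0.09,1,20,11,0,0,0,0,1,30,16,0,0,0,0,1,32,18,0,0,0,0,1,32,18,0,0,0,0,1,32,18,0,0,0,0,1,32,18,0,0,0,0,1,32,18,0,0,0,0,1,32,18,0,0,0,0,1,30,16,0,0,0,0,1,20,11,0,0,0,0,1,0,0,0,0,0,0])

```text
time_s: 16.13
ee_pos: [0.6159, -0.0436, 0.134]
orientation: [-0.01, 0.73, 0.683, -0.006]
ft_force: [-0.2, 0.4, 0.2]
opening: 0.088
```

```bash
python3 -c "
from h import *
goal(639,-23.5,22,86.4);d=wrist('pics/w7.png')
conts(d,(0,0,120),(60,60,255),.055,'c')"
```

```text
t 16.13 pos [615.9 -43.6 134. ] toolx 86.2 tilt 1.32 F [-0.23  0.37  0.15] open 0.088 j [ 0.33  0.67 -0.47  1.66  0.35  0.92 -0.34]
 turn [-0.0226 -0.004  -0.0035]  shift now [ 21.1  24.2 111.6]  shift after turn [ 21.5  21.8 112. ]
c [280. 162.]  14756.0 (array([640.1, -26.2]), array([ 61. , 130.2]), np.float32(86.2))
```

View pics/w7.png

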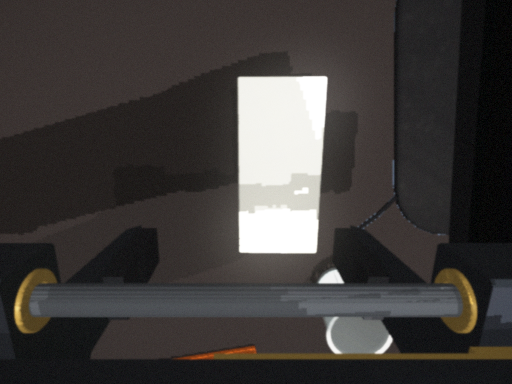

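Emit:
send_rows(commands=[1,20,22,8,-0.022,-0.004,-0.003,1,0,0,20,0,0,0,1,0,0,20,0,0,0,1,0,0,10,0,0,0,1,0,0,0,0,0,0])

```text
time_s: 16.6
ee_pos: [0.6346, -0.0344, 0.0686]
orientation: [0.0, 0.731, 0.682, -0.005]
ft_force: [-0.4, -0.2, 0.6]
opening: 0.0881
```

```bash
python3 -c "
from h import *
goal(640,-25,22,86.3)"
```

```text
t 16.6 pos [634.6 -34.4  68.6] toolx 86.03 tilt 0.62 F [-0.4  -0.16  0.61] open 0.0881 j [ 0.27  0.77 -0.43  1.65  0.42  0.82 -0.41]
 turn [-0.0072  0.0081 -0.0047]  shift now [10.1  5.  46.5]  shift after turn [ 9.7  4.7 46.6]
```

Emit:
send_rows(commands=[1,10,5,10,-0.007,0.008,-0.005,1,2,0,18,0,0,0,1,0,0,14,0,0,0,1,0,0,0,0,0,0])

```text
time_s: 16.93
ee_pos: [0.6408, -0.0258, 0.0247]
orientation: [0.001, 0.731, 0.682, 0.0]
ft_force: [-0.4, 0.4, 0.2]
opening: 0.0881
```

```bash
python3 -c "
from h import *
goal(640,-25,22,86.3)"
```

```text
t 16.93 pos [640.8 -25.8  24.7] toolx 86.08 tilt 0.1 F [-0.44  0.43  0.19] open 0.0881 j [ 0.25  0.84 -0.4   1.65  0.44  0.74 -0.44]
 turn [ 0.0015  0.0008 -0.0039]  shift now [ 0.8 -0.9  2.6]  shift after turn [ 0.8 -0.9  2.7]
```

Emit:
send_rows(commands=[1,1,-1,3,0,0,-0.004,0,0,0,0,0,0,0,0,0,0,0,0,0,0,0,0,0,0,0,0,0,0,0,0,0,0,0,0,0,0,0,0,0,0,0])

```text
time_s: 17.43
ee_pos: [0.641, -0.0252, 0.0236]
orientation: [0.002, 0.73, 0.684, 0.001]
ft_force: [-1.1, 0.3, -5.6]
opening: 0.0592
```

```bash
python3 -c "
from h import *
goal(640,-25,122,86.3)"
```

```text
t 17.43 pos [641.  -25.2  23.6] toolx 86.28 tilt 0.23 F [-1.11  0.27 -5.6 ] open 0.0592 j [ 0.24  0.84 -0.4   1.65  0.45  0.74 -0.44]
 turn [ 0.0039  0.0007 -0.0003]  shift now [  0.1  -0.6 -98.4]  shift after turn [  0.1  -1.  -98.4]
```

Emit:
send_rows(commands=[0,0,0,-10,0,0,0,0,0,0,-15,0,0,0,0,0,0,-20,0,0,0,0,0,0,-20,0,0,0,0,0,0,-15,0,0,0,0,0,0,0,0,0,0,0,0,0,0,0,0,0])

```text
time_s: 18.02
ee_pos: [0.6361, -0.026, 0.1082]
orientation: [-0.001, 0.73, 0.684, -0.002]
ft_force: [-0.0, -0.5, -7.0]
opening: 0.0598
```

```bash
python3 -c "
from h import *
goal(524,317,130,86.3)"
```

```text
t 18.02 pos [636.1 -26.  108.2] toolx 86.3 tilt 0.29 F [-0.05 -0.53 -6.97] open 0.0598 j [ 0.28  0.72 -0.45  1.64  0.39  0.88 -0.39]
 turn [-0.0046  0.0022  0.    ]  shift now [ 335.  -134.1  -21.9]  shift after turn [ 335.1 -134.   -21.8]
```

Emit:
send_rows(commands=[0,0,-10,-10,-0.004,0.002,0,0,0,-20,-15,0,0,0,0,8,-24,-10,0,0,0,0,16,-24,0,0,0,0,0,22,-20,0,0,0,0,0,28,-14,0,0,0,0,0,30,-8,0,0,0,0,0,30,-5,0,0,0,0,0,25,0,0,0,0,0,0,20,0,0,0,0,0,0,10,0,0,0,0,0,0,0,0,0,0,0,0])

```text
time_s: 19.02
ee_pos: [0.5108, 0.1724, 0.136]
orientation: [-0.003, 0.732, 0.682, -0.007]
ft_force: [0.4, -0.2, -6.7]
opening: 0.0598
```

```bash
python3 -c "
from h import *
goal(524,317,130,86.3);d=wrist('pics/w8.png')"
```

```text
t 19.02 pos [510.8 172.4 136. ] toolx 85.97 tilt 0.9 F [ 0.37 -0.18 -6.72] open 0.0598 j [-0.01  0.55 -0.52  1.88  0.36  0.82 -0.79]
 turn [-0.014   0.0071 -0.0058]  shift now [145.2   3.    4.9]  shift after turn [145.2   3.8   6. ]
```

View pics/w8.png

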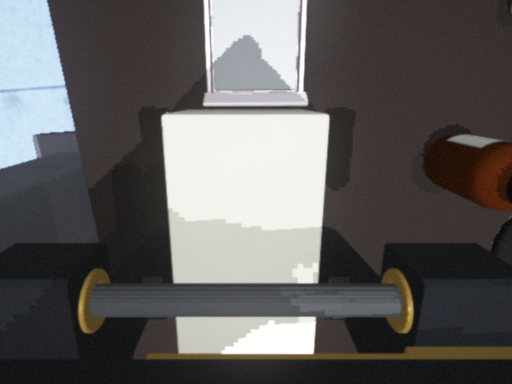

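```bash
python3 -c "
from h import *
d=wrist();g=d['frame'][0:120,180:330];cv2.imwrite('pics/w8z.png',cv2.resize(g,None,fx=5,fy=5,interpolation=cv2.INTER_NEAREST))
t=viewer.grab_frame('top');g=t['frame'][190:245,125:205];cv2.imwrite('pics/t8z.png',cv2.resize(g,None,fx=9,fy=9,interpolation=cv2.INTER_NEAREST))"
```

```text
(no output)
```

View pics/w8z.png

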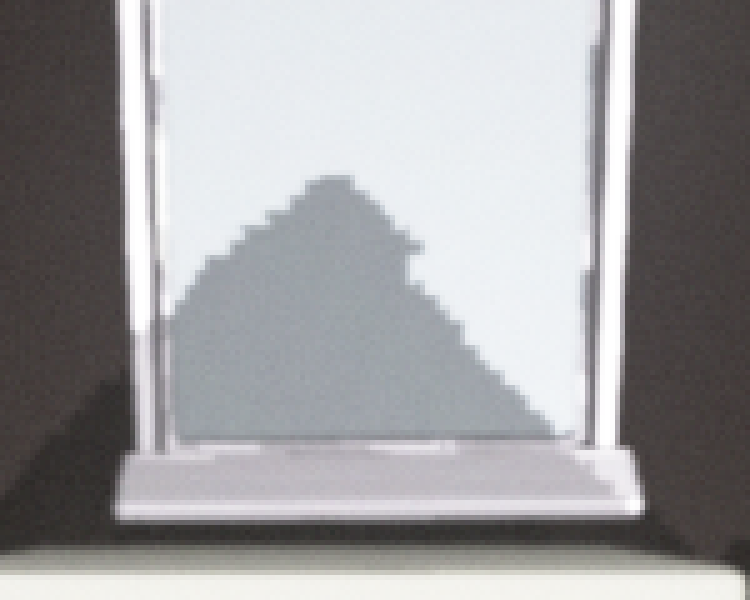

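View pics/t8z.png

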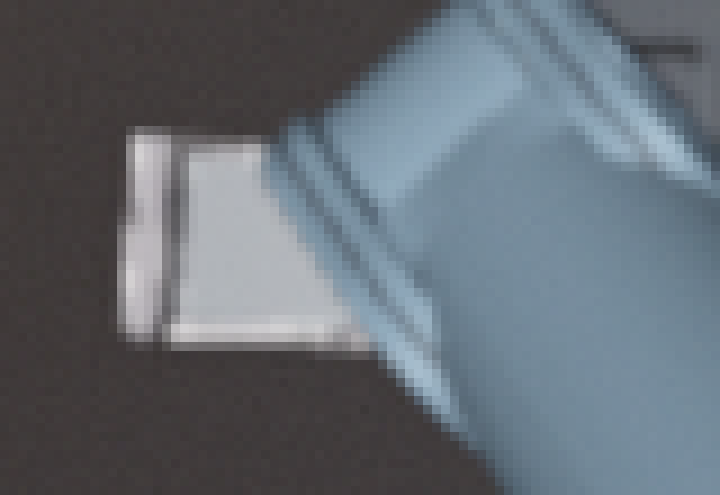

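```bash
python3 -c "
from h import *
goal(524,317,130,86.3)
d=wrist()
p=lambda uv,z:(ray(d,uv,z)[:,:2]*1000).round(1)
print('flare51',p([(203,103.6),(308.8,103.6)],.051))
print('bend39',p([(205.6,90),(306,90)],.039))
a=p([(203.2,0),(207.4,88)],.024);b=p([(307.6,0),(303.4,88)],.024);print('lips',a,b)
for e in(a,b): print(np.degrees(np.arctan2(*(e[0]-e[1])[::-1])))
print('carton front top',p([(164,116),(328,116)],.136-.0225+.055),'under edge')
"
```

```text
t 19.17 pos [511.3 167.8 135.8] toolx 85.69 tilt 1.02 F [ 0.4   0.01 -6.89] open 0.0602 j [-0.01  0.55 -0.51  1.88  0.36  0.82 -0.79]
 turn [-0.0143  0.0105 -0.0107]  shift now [149.8   1.5   4.2]  shift after turn [149.7   3.    5.8]
flare51 [[485.4 234.9]
 [559.1 229.4]]
bend39 [[486.7 244.1]
 [559.3 238.6]]
lips [[489.8 305.9]
 [486.2 245.9]] [[564.3 300. ]
 [559.9 240.3]]
86.56636963754946
85.78481669359084
carton front top [[488.5 233.3]
 [544.9 229.1]] under edge
```

Emit:
send_rows(commands=[0,0,0,-20,-0.014,0.01,-0.01,0,0,0,-20,0,0,0,0,0,0,0,0,0,0,0,0,0,0,0,0,0,0,0,0,0,0,0,0])

```text
time_s: 19.63
ee_pos: [0.5122, 0.1575, 0.1745]
orientation: [0.001, 0.734, 0.679, -0.003]
ft_force: [-0.9, 0.0, -7.4]
opening: 0.0598
```

```bash
python3 -c "
from h import *
import json
goal(524,317,130,86.3)
d=wrist('pics/w9.png');np.savez('w9.npz',frame=d['frame'],pose=d['pose'],mtx=d['mtx'])
goal(524,317,130,86.3)
g=d['frame'][0:120,180:330];cv2.imwrite('pics/w9z.png',cv2.resize(g,None,fx=5,fy=5,interpolation=cv2.INTER_NEAREST))
g=cv2.imread('pics/top0.png')[195:240,130:200];cv2.imwrite('pics/t0z.png',cv2.resize(g,None,fx=10,fy=10,interpolation=cv2.INTER_NEAREST))"
```

```text
t 19.63 pos [512.2 157.5 174.5] toolx 85.53 tilt 0.4 F [-0.91  0.03 -7.4 ] open 0.0598 j [ 0.03  0.49 -0.54  1.87  0.32  0.88 -0.74]
 turn [-0.0024  0.0066 -0.0134]  shift now [160.2  -0.6  43.5]  shift after turn [159.9   1.5  44.5]
t 19.68 pos [511.9 157.2 174.1] toolx 85.53 tilt 0.46 F [ 0.06 -0.07 -7.6 ] open 0.0597 j [ 0.03  0.49 -0.54  1.87  0.32  0.88 -0.74]
 turn [-0.0034  0.0072 -0.0135]  shift now [160.5  -0.2  43. ]  shift after turn [160.2   1.8  44.1]
```

View pics/w9.png

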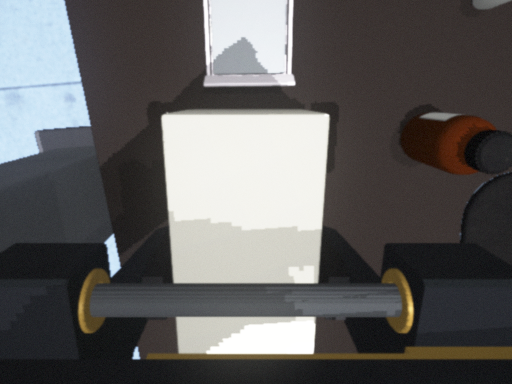

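View pics/t0z.png

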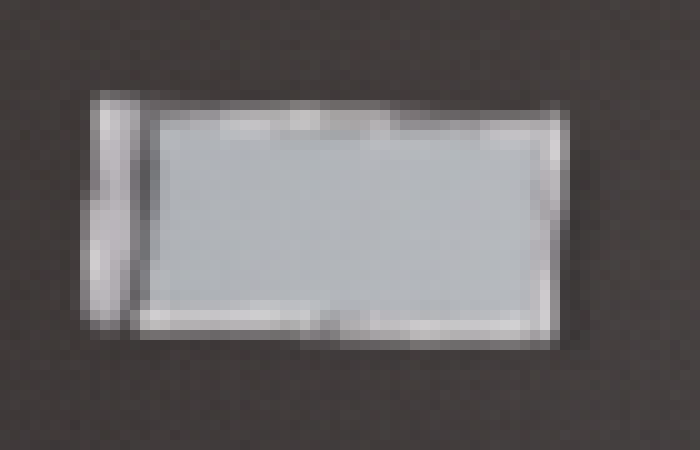

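View pics/w9z.png

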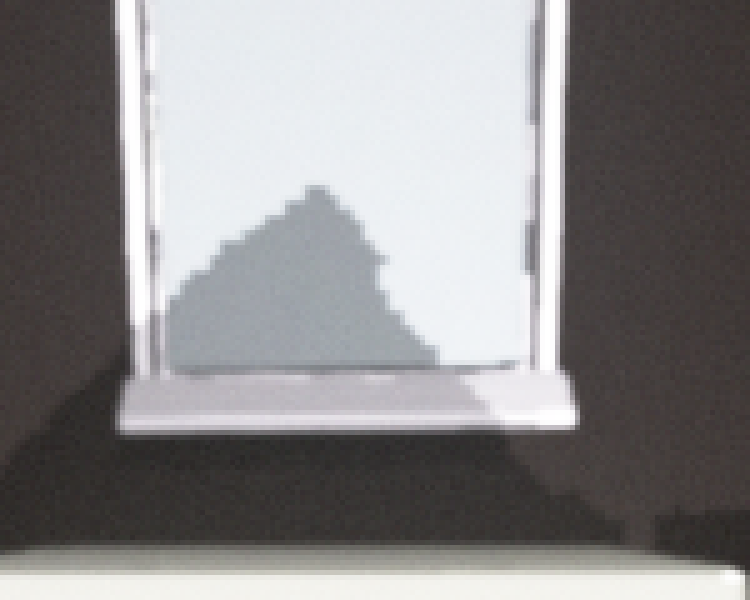

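```bash
python3 -c "
from h import *
t=viewer.grab_frame('top')
w=ray(t,[(138.8,203.9),(137.7,227.5),(185.3,229.2),(186.5,205.5)],.051)[:,:2]*1000
print(w.round(1),w.mean(0),[np.linalg.norm(w[i]-w[i-1]).round(1) for i in range(4)])
"
```

```text
[[570.3 395.5]
 [490.2 398.6]
 [480.2 237.7]
 [560.5 233.1]] [525.28877039 316.21892716] [np.float64(162.7), np.float64(80.1), np.float64(161.3), np.float64(80.4)]
```

```bash
python3 -c "
from h import *
d=dict(np.load('w9.npz'))
p=lambda uv,z:(ray(d,uv,z)[:,:2]*1000)
f=p([(202.9,85.9),(295.1,85.9)],.051);print(f,np.linalg.norm(f[0]-f[1]))
a=p([(202.1,0),(206.5,72.5)],.024);b=p([(293.3,0),(291.5,72.5)],.024);print(a,b,np.linalg.norm(a-b,axis=1))
for e in(a,b): print(np.degrees(np.arctan2(*(e[0]-e[1])[::-1])))
u=np.array([np.cos(np.radians(86.3)),np.sin(np.radians(86.3))]);print('centre',f.mean(0)+78*u)
n=np.array([u[1],-u[0]]);print('lateral (n) lips',((a+b)/2)@n,'flare',f.mean(0)@n,'top',np.array([525.3,316.2])@n)
"
```

```text
[[483.87995243 238.32877147]
 [557.86876508 232.54915184]] 74.21420619082582
[[487.56121667 306.6434243 ]
 [484.8794988  250.31197612]] [[562.6876827  300.72597847]
 [559.10884648 244.50556776]] [75.35915381 74.45609736]
87.27443189904245
86.3576233918058
centre [525.9078788  313.27637988]
lateral (n) lips [504.43241512 504.94027839] flare 504.5952381148538 top 503.7999584087903
```

Emit:
send_rows(commands=[0,12,0,5,-0.003,0.007,-0.015,0,24,0,8,0,0,0,0,28,0,8,0,0,0,0,28,0,5,0,0,0,0,28,0,0,0,0,0,0,22,0,0,0,0,0,0,12,0,0,0,0,0,0,0,0,0,0,0,0,0,0,0,0,0,0])

```text
invalid input
```

```bash
python3 -c "
from h import *
goal(525.5,314.4,100,86.4)"
```

```text
t 19.73 pos [511.6 157.6 174. ] toolx 85.56 tilt 0.46 F [-0.24 -0.36 -6.83] open 0.0596 j [ 0.03  0.49 -0.54  1.87  0.32  0.88 -0.74]
 turn [-0.004   0.0071 -0.0147]  shift now [157.9   2.   72.8]  shift after turn [157.3   4.   74. ]
```

Emit:
send_rows(commands=[0,12,1,5,-0.004,0.007,-0.015,0,24,1,8,0,0,0,0,28,1,8,0,0,0,0,28,1,5,0,0,0,0,26,0,0,0,0,0,0,20,0,0,0,0,0,0,12,0,0,0,0,0,0,0,0,0,0,0,0,0,0,0,0,0,0,0])

```text
time_s: 20.48
ee_pos: [0.5211, 0.3162, 0.1351]
orientation: [-0.003, 0.727, 0.686, -0.004]
ft_force: [-0.4, -0.7, -7.6]
opening: 0.0597
```

```bash
python3 -c "
from h import *
goal(525.5,314.4,100,86.4)"
```

```text
t 20.48 pos [521.1 316.2 135.1] toolx 86.68 tilt 0.6 F [-0.42 -0.7  -7.62] open 0.0597 j [-0.25  0.66 -0.52  1.7   0.39  0.9  -0.98]
 turn [-0.0103  0.0015  0.0049]  shift now [-1.5  4.8 35.1]  shift after turn [-1.6  4.5 35.1]
```

Small steps down with corrections.

Emit:
send_rows(commands=[0,-1,4,6,-0.01,0.001,0.005,0,0,0,10,0,0,0,0,0,0,10,0,0,0,0,0,0,0,0,0,0,0,0,0,0,0,0,0])

```text
time_s: 20.9
ee_pos: [0.5258, 0.3087, 0.1044]
orientation: [0.002, 0.731, 0.683, -0.002]
ft_force: [-0.4, -0.4, -7.0]
opening: 0.0593
```

```bash
python3 -c "
from h import *
goal(525.5,314.4,80,86.4)"
```

```text
t 20.9 pos [525.8 308.7 104.4] toolx 86.09 tilt 0.34 F [-0.43 -0.43 -7.01] open 0.0593 j [-0.26  0.69 -0.49  1.72  0.42  0.84 -1.01]
 turn [-0.0006  0.0059 -0.0053]  shift now [ 5.8 -0.7 24.4]  shift after turn [ 5.7 -0.7 24.4]
```

Emit:
send_rows(commands=[0,6,0,8,0,0.006,-0.005,0,2,0,8,0,0,0,0,1,0,6,0,0,0,0,0,0,0,0,0,0,0,0,0,0,0,0,0])

```text
time_s: 21.32
ee_pos: [0.5271, 0.3169, 0.0797]
orientation: [-0.0, 0.73, 0.684, -0.0]
ft_force: [-0.1, 0.4, -7.3]
opening: 0.0596
```

```bash
python3 -c "
from h import *
goal(525.5,314.4,80,86.4)"
```

```text
t 21.32 pos [527.1 316.9  79.7] toolx 86.28 tilt 0.04 F [-0.14  0.38 -7.28] open 0.0596 j [-0.28  0.73 -0.47  1.71  0.44  0.8  -1.02]
 turn [-0.0007  0.     -0.0021]  shift now [-2.6 -1.5 -0.3]  shift after turn [-2.6 -1.5 -0.3]
```

Emit:
send_rows(commands=[0,-3,-2,0,0,0,-0.002,0,0,0,0,0,0,0])

```text
time_s: 21.48
ee_pos: [0.5246, 0.3141, 0.0796]
orientation: [-0.0, 0.729, 0.685, -0.0]
ft_force: [-1.2, 0.3, -7.2]
opening: 0.0597
```

```bash
python3 -c "
from h import *
goal(525.5,314.4,80,86.4)
d=viewer.grab_frame('side');g=d['frame'][190:370,180:340];cv2.imwrite('pics/s10.png',cv2.resize(g,None,fx=3.3,fy=3.3,interpolation=cv2.INTER_CUBIC))
d=wrist('pics/w10.png')"
```

```text
t 21.48 pos [524.6 314.1  79.6] toolx 86.43 tilt 0.05 F [-1.18  0.29 -7.18] open 0.0597 j [-0.28  0.73 -0.48  1.72  0.44  0.8  -1.02]
 turn [-0.0009  0.      0.0005]  shift now [ 0.3  0.8 -0.4]  shift after turn [ 0.3  0.8 -0.4]
```

View pics/s10.png

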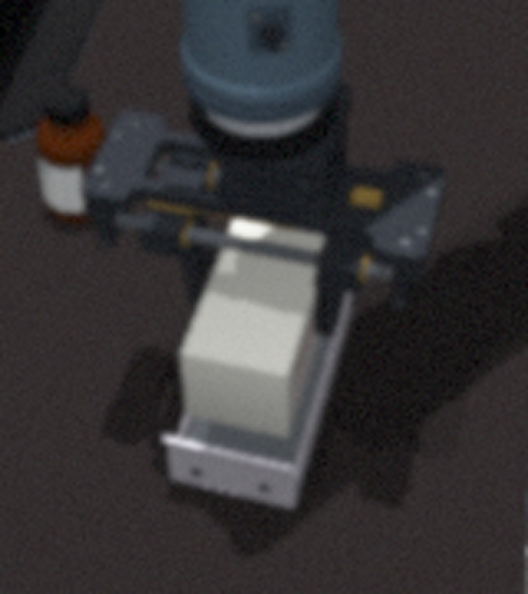

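View pics/w10.png

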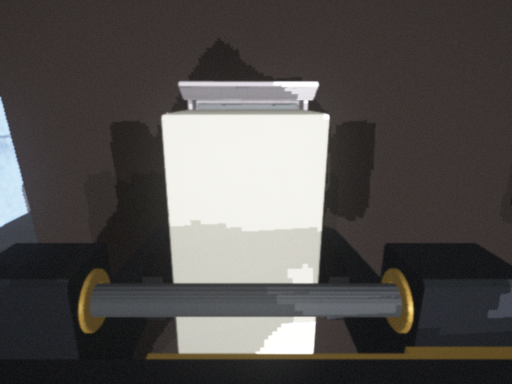

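```bash
python3 -c "
from h import *
goal(525.5,314.4,80,86.4)
d=wrist()
f=ray(d,[(179.5,82.5),(318.5,82.5)],.051)[:,:2]*1000
u=np.array([np.cos(np.radians(86.4)),np.sin(np.radians(86.4))]);print(f,np.linalg.norm(f[0]-f[1]),'centre',f.mean(0)-78*u)
c=ray(d,[(164,114.5),(328,114.5)],.0796-.023+.055)[:,:2]*1000;print(c,np.linalg.norm(c[0]-c[1]),c.mean(0)-65*u)"
```

```text
t 21.58 pos [525.1 314.8  80. ] toolx 86.43 tilt 0.06 F [ 0.03  0.9  -6.42] open 0.0594 j [-0.28  0.73 -0.48  1.72  0.44  0.8  -1.02]
 turn [ 0.     -0.0011  0.0005]  shift now [-0.4  0.4  0. ]  shift after turn [-0.4  0.4  0. ]
[[495.59750201 394.07703073]
 [568.03200766 389.56157022]] 72.57511276228637 centre [526.91709431 313.97321565]
[[500.65760311 380.12928779]
 [557.97789126 376.55844623]] 57.431405542217654 [525.23636341 313.47212966]
```

Emit:
send_rows(commands=[0,1,1,6,0,0,0,0,1,0,8,0,0,0,0,1,0,5,0,0,0,0,0,0,0,0,0,0,0,0,0,0,0,0,0])

```text
time_s: 22.05
ee_pos: [0.5271, 0.3184, 0.0594]
orientation: [-0.0, 0.729, 0.685, 0.001]
ft_force: [0.6, -0.6, -7.2]
opening: 0.0595
```

```bash
python3 -c "
from h import *
goal(526.2,314.8,50,86.4)"
```

```text
t 22.05 pos [527.1 318.4  59.4] toolx 86.41 tilt 0.12 F [ 0.62 -0.6  -7.23] open 0.0595 j [-0.29  0.76 -0.46  1.72  0.46  0.77 -1.04]
 turn [ 0.0011 -0.0018  0.0002]  shift now [-3.6 -0.7  9.4]  shift after turn [-3.6 -0.7  9.4]
```

Emit:
send_rows(commands=[0,-3,-1,3,0.001,-0.002,0,0,-1,0,3,0,0,0,0,0,0,3,0,0,0,0,0,0,0,0,0,0])

```text
time_s: 22.38
ee_pos: [0.5256, 0.314, 0.0493]
orientation: [0.0, 0.729, 0.685, -0.0]
ft_force: [-0.4, 0.2, -8.0]
opening: 0.0597
```

```bash
python3 -c "
from h import *
goal(526.2,314.8,42,86.4)"
```

```text
t 22.38 pos [525.6 314.   49.3] toolx 86.41 tilt 0.04 F [-0.4   0.15 -7.96] open 0.0597 j [-0.29  0.77 -0.45  1.73  0.46  0.75 -1.04]
 turn [-0.0003  0.0007  0.0002]  shift now [0.9 0.6 7.3]  shift after turn [0.9 0.6 7.3]
```

Emit:
send_rows(commands=[0,1,0.5,4,0,0,0,0,0,0,3,0,0,0,0,0,0,3,0,0,0,0,0,0,0,0,0,0])

```text
time_s: 22.72
ee_pos: [0.5267, 0.3152, 0.0389]
orientation: [0.0, 0.729, 0.685, 0.0]
ft_force: [-1.0, -0.7, -3.5]
opening: 0.0596
```

```bash
python3 -c "
from h import *
goal(526.2,314.8,35,86.4)"
```

```text
t 22.72 pos [526.7 315.2  38.9] toolx 86.4 tilt 0.04 F [-0.97 -0.73 -3.49] open 0.0596 j [-0.3   0.79 -0.44  1.73  0.47  0.74 -1.05]
 turn [ 0.0006  0.0003 -0.    ]  shift now [-0.4 -0.5  3.9]  shift after turn [-0.4 -0.5  3.9]
```

Plate is taking load (force −7 → −3.5). Continue down.

Emit:
send_rows(commands=[0,0,-0.5,3,0,0,0,0,0,0,2,0,0,0,0,0,0,0,0,0,0])

```text
time_s: 22.97
ee_pos: [0.5268, 0.3153, 0.0359]
orientation: [0.001, 0.729, 0.684, 0.0]
ft_force: [-2.1, -1.7, -2.9]
opening: 0.0593
```

```bash
python3 -c "
from h import *
goal(526.2,314.8,35,86.4)"
```

```text
t 22.97 pos [526.8 315.3  35.9] toolx 86.38 tilt 0.14 F [-2.07 -1.71 -2.86] open 0.0593 j [-0.3   0.79 -0.44  1.73  0.48  0.73 -1.05]
 turn [ 0.0021  0.0012 -0.0004]  shift now [-0.5 -0.6  0.9]  shift after turn [-0.5 -0.6  0.9]
```

Release and rise.

Emit:
send_rows(commands=[0,0,0,1,0,0,0,1,0,0,0,0,0,0,1,0,0,0,0,0,0,1,0,0,0,0,0,0,1,0,0,0,0,0,0,1,0,0,-10,0,0,0,1,0,0,-20,0,0,0,1,0,0,-30,0,0,0,1,0,0,-30,0,0,0,1,0,0,-10,0,0,0,1,0,0,0,0,0,0])

```text
time_s: 23.88
ee_pos: [0.5285, 0.3187, 0.1432]
orientation: [0.001, 0.729, 0.685, 0.005]
ft_force: [0.2, 1.5, -0.4]
opening: 0.0881
```

```bash
python3 -c "
from h import *
goal(526.2,314.8,135,86.4)
d=wrist('pics/w11.png');conts(d,(0,0,120),(60,60,255),.067,'c')
d=viewer.grab_frame('side');g=d['frame'][190:370,180:340];cv2.imwrite('pics/s11.png',cv2.resize(g,None,fx=3.3,fy=3.3,interpolation=cv2.INTER_CUBIC))"
```

```text
t 23.88 pos [528.5 318.7 143.2] toolx 86.45 tilt 0.53 F [ 0.16  1.51 -0.36] open 0.0881 j [-0.25  0.65 -0.52  1.69  0.39  0.9  -0.98]
 turn [ 0.0072 -0.0058  0.0009]  shift now [-4.1 -2.1  8.1]  shift after turn [-4.1 -2.   8.2]
c [499. 189.] touch 509.0 (array([705.9, 315.1]), array([33.2, 57.7]), np.float32(99.2))
c [243. 194.]  13846.0 (array([527. , 315.6]), array([ 61.9, 131.1]), np.float32(86.2))
```

View pics/s11.png

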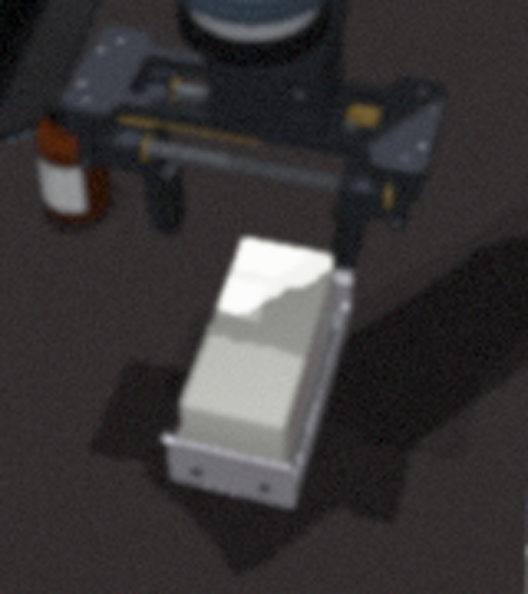

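View pics/w11.png

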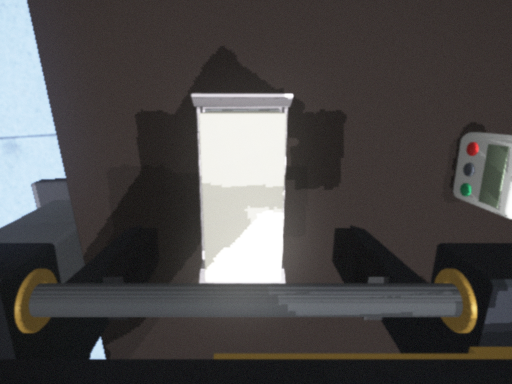

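Emit:
send_rows(commands=[1,-5,0,-30,0.007,-0.006,0,1,-20,0,-30,0,0,0,1,-35,0,-20,0,0,0,1,-35,0,0,0,0,0,1,-35,0,0,0,0,0,1,-35,0,0,0,0,0,1,-35,0,0,0,0,0,1,-30,0,0,0,0,0,1,-10,0,0,0,0,0,1,0,0,0,0,0,0,1,0,0,0,0,0,0])

```text
time_s: 24.9
ee_pos: [0.5038, 0.0664, 0.2072]
orientation: [-0.007, 0.728, 0.686, -0.013]
ft_force: [0.1, -0.2, 0.3]
opening: 0.0881
```

```bash
python3 -c "
from h import *
goal(526.2,314.8,135,86.4)
d=wrist('pics/w12.png');t=viewer.grab_frame('top');cv2.imwrite('pics/t12.png',t['frame'])
d=viewer.grab_frame('side');g=d['frame'];cv2.imwrite('pics/s12f.png',g);cv2.imwrite('pics/s12.png',cv2.resize(g[240:360,210:310],None,fx=5,fy=5,interpolation=cv2.INTER_CUBIC))
g=cv2.imread('pics/t12.png')[195:240,130:200];cv2.imwrite('pics/t12z.png',cv2.resize(g,None,fx=10,fy=10,interpolation=cv2.INTER_CUBIC))"
```

```text
t 24.9 pos [503.8  66.4 207.2] toolx 86.63 tilt 1.73 F [ 0.05 -0.16  0.29] open 0.0881 j [ 0.22  0.41 -0.55  1.89  0.26  0.94 -0.51]
 turn [-0.0286  0.0095  0.0039]  shift now [250.    9.8  69.5]  shift after turn [249.3   6.8  72.2]
```

View pics/s12.png

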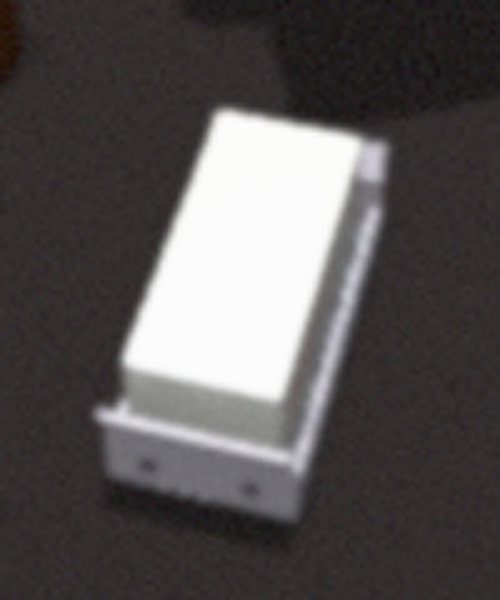

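View pics/t12.png

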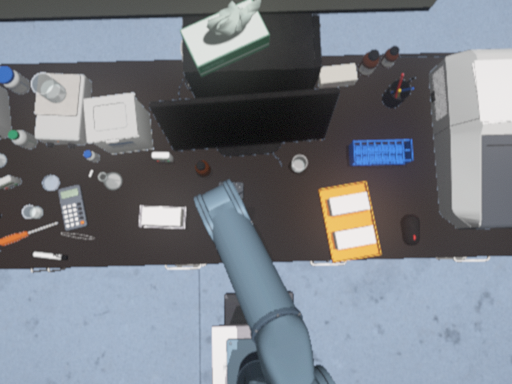

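View pics/t12z.png

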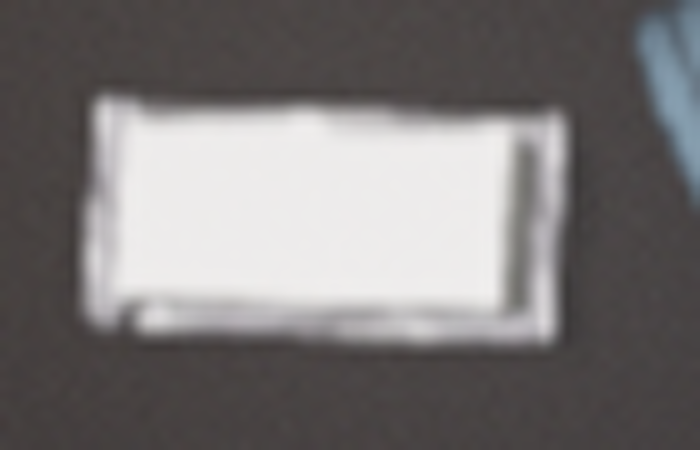

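View pics/w12.png

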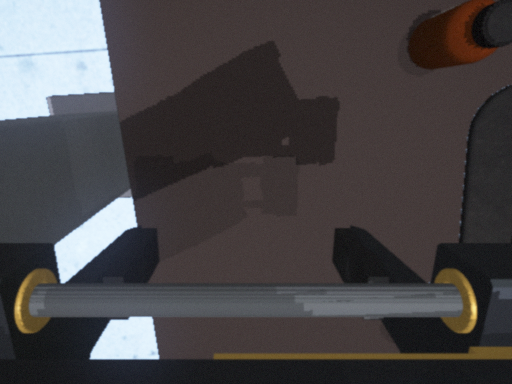

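View pics/s12f.png

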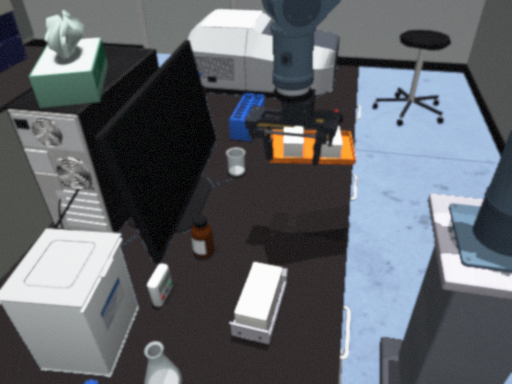

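```bash
python3 -c "
from h import *
t=viewer.grab_frame('top');s=viewer.grab_frame('side')
P=[d['mtx']@np.linalg.inv(d['pose'])[:3] for d in(t,s)]
T=np.array([(142,205.5),(141,224.5),(179.8,225.5),(180.7,206.7),(139,204),(138,227)],float);S=np.array([(234.5,311.9),(266.1,319.9),(281.5,267.1),(252.5,261.5),(228.5,321.5),(269.5,332.1)],float)
X=cv2.triangulatePoints(*P,T.T,S.T);X=(X[:3]/X[3]).T*1000;print(X.round(1),X[:4].mean(0))
w=ray(s,S[:4],.067)[:,:2]*1000;print('side only z67',w.mean(0),[np.linalg.norm(w[i]-w[i-1]).round(1) for i in range(4)])
w=ray(s,S[:4],.073)[:,:2]*1000;print('side only z73',w.mean(0))
w=ray(t,T[:4],.067)[:,:2]*1000;print('top only z67',w.mean(0))
m=cv2.inRange(cv2.cvtColor(t['frame'],cv2.COLOR_BGR2HSV),(0,0,225),(180,60,255));conts(t,(0,0,225),(180,60,255),.059,'c',400)
print('bottle',ray(t,[(203,168)],.1).round(3))
a=cv2.absdiff(cv2.imread('pics/top0.png'),t['frame']).max(2)
for n,(x,y) in dict(bottle=(203,168),beaker=(300,163),timer=(162,156)).items(): print(n,a[y-10:y+11,x-12:x+13].max())
"
```

```text
[[561.  379.4  67.4]
 [499.3 383.3  65.3]
 [492.8 253.3  66.1]
 [555.  249.8  66.2]
 [568.4 393.3  55.3]
 [491.  397.5  51.1]] [526.99924574 316.45270333  66.26574693]
side only z67 [526.31291666 317.03272176] [np.float64(128.6), np.float64(60.5), np.float64(130.5), np.float64(61.5)]
side only z73 [525.19216863 321.87346991]
top only z67 [527.58058343 316.38578853]
c [221. 352.]  790.5 (array([ 70.6, 113.4]), array([ 78.4, 175. ]), np.float32(178.8))
c [355. 237.]  644.5 (array([ 438.6, -333.1]), array([ 61.6, 127.5]), np.float32(98.4))
c [161. 216.]  572.0 (array([528.3, 318.3]), array([ 57.4, 128.2]), np.float32(88.5))
c [349. 203.]  597.0 (array([ 553. , -318.7]), array([ 61.2, 126.7]), np.float32(97.9))
c [494.  90.] touch 2044.5 (array([ 933. , -845.2]), array([133.1, 231.7]), np.float32(178.4))
c [222.  39.]  1142.5 (array([1176.3,   93.6]), array([136. , 268.3]), np.float32(113.9))
bottle [[0.679 0.169 0.1  ]]
bottle 12
beaker 15
timer 29
```

```bash
python3 -c "
from station import ctrl
print(ctrl.finish_job())"
```

```text
the job is handed in; nothing more can be done
None
```

The heavy carton is seated in the holder with its floor down, and both light cartons lie flat side by side in the tray. I handed the job in at about 25 s, and no verdict was reported.

**Weighing:** Lifting showed about 1.9 N for each of the two front cartons and about 7 N for the one nearest the monitor. The front two went into the tray and the third into the holder.

**Last checks, from the top and side views:**

| Carton | Measured | Reference |
|---|---|---|
| Heavy: centre | (527, 316) mm | holder (525, 316) mm |
| Heavy: top height | about 66 mm | 67 mm with the holder floor fully down |
| Heavy: angle | 86–88° | holder 86.4° |
| Light, near slot | (439, −333) mm | about 57 mm from the tray's middle |
| Light, far slot | (553, −319) mm | about 57 mm from the tray's middle |

- **Light cartons:** both are aligned with the tray, and their size in the image fits lying flat on its floor.
- **Bystanders:** the bottle and the beaker show almost no change from the first picture. The timer's patch differs a little more, but I saw no shift.
- **Gripper:** it was open, about 200 mm up and clear of everything.

**What disagreed or went wrong:**
- **Camera readings:** the wrist camera read y about 2 to 3 mm lower than the top camera, so I placed the heavy carton relative to the holder within each view.
- **Drift while lowering:** the arm drifted sideways by up to about 14 mm when descending. This meant re-gripping the first carton once before lifting it, and making small corrections at each later placing.
- **Rejected move:** one move call was refused for a wrong row count and sent again.

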